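Lift the bread roll with the tongs

TASK

Take the clear cover off the cake stand and set it down gently, level and wholly on the round wooden stand. Then pick up the tongs, take the bread roll with them without crushing it, lift it to about 10 cm above the cake stand's plate and finish while still holding it there in the tongs. Neither hand nor arm may touch the roll, and the tea bottle, handset and mouse stay where they are.

Things in the scene. Friction and masses are not known exactly. Their poses are not given: they have to be found in the camera images.
- cake_stand: fixed white ceramic cake stand, round flat plate 160 mm across on a foot, plate top 45 mm above the table (its edge is 6 mm thick, the space under the edge is open). Origin: centre of the foot's underside, on the table; z up.
- wood_stand: fixed round wooden stand 156 mm across on three feet, flat top 35 mm above the table, empty at the start. Origin: centre, on the table; z up. It and the tongs rest swap sides (left or right of the robot's middle line) from one start to another.
- cover: loose clear bottomless cover, 160 g, standing over the roll on the cake stand: round, 132 mm across, 4 mm wall, straight sides 56 mm high (free height inside 56 mm), sloping top up to 80 mm, black round knob: neck 18 mm across at 85 mm, head 26 mm across from 90 to 108 mm, top at 112 mm above the rim. Origin: centre of the open rim, in the rim's plane; z up through the knob.
- roll: loose round bread roll, brown crust, 50 mm across at its widest (14 mm above its underside), 36 mm high, 35 g, treated as firm; it stands on the cake stand up to 15 mm off its centre. Origin: centre of the underside; z up.
- tongs: loose steel spring tongs, 100 g, 205 mm long, lying on edge: the jaws open and close horizontally. Origin: on the centre line midway between the two red grips, level with the jaws' bottom edges; centre of mass within 15 mm of it. x along the centre line to the tips (ends at +97 mm, pivot at -100 mm), y to the left jaw, z up. Open: 63 mm over the middle of the grips, 66 mm at their front ends.
- jaw_left: left (+y) jaw: steel strip 22 mm high with a red grip on its outer face (52 mm long about tongs x = 0, 21 mm high). Origin on its pivot, at the bottom edge; x along the strip to the tip. A spring holds the jaws open: closing starts at about 5 N at the grips and takes 7.5 N at the roll. Each 1 mm less over the grips takes 1.75 mm off the gap between the tips.
- jaw_right: right (-y) jaw, mirror image of the left. Squeezed to about 57 to 59 mm over the red grips the tongs can be carried, still open enough (60 to 63 mm) to pass round the roll; closed on the roll they measure about 51 mm over the grips. With the roll between the tips a grip of 20 to 40 N at the red grips is ample; 80 N crushes it.
- left_tip (a point): middle of the inner face of the left tip paddle (50 mm long, 26 mm high), at tongs x = +73 mm, 13 mm above the tongs' underside. Open, the two paddles stand about 70 mm apart here; the paddles are parallel when closed on the roll.
- right_tip (a point): middle of the inner face of the right tip paddle, 13 mm above the tongs' underside.
- tongs_rest: fixed bamboo tongs rest: base strip 134 x 34 x 6 mm along x and two crosspieces 14 x 110 mm, 20 mm high, centred at x = -60 and +60 mm; the tongs lie on top of the crosspieces, their red grips over the 106 mm gap between. Origin: centre, on the table; z up.
- tea_bottle: bystander: tea bottle, 64 mm across, 200 mm high, standing. Origin: centre of its underside.
- handset: bystander: black and yellow handset lying flat, 145 x 56 x 28 mm, with a stub aerial 72 mm long on its +x end. Origin: centre of its underside, x along its length.
- mouse: bystander: white computer mouse 98 x 58 x 34 mm. Origin: centre of its underside, x along its length.

How it is judged:
On the way, in this order (a step that is already met when the one before it is completed fails the run):
1. the cover stands level on the wooden stand, let go (horizontal distance between cover and wood_stand below 0.02 m and z of cover in the frame of wood_stand between 0.031 and 0.039 m and angle between cover's own z axis and vertical below 0.06 rad and contact force between cover and wood_stand above 0.5 N and contact force between each of the arm, the fingers and cover below 0.1 N), for 0.2 s.
2. the tongs are held in the fingers, lifted off their rest, the roll still on the cake stand (z of tongs in the frame of tongs_rest above 0.035 m and contact force between the fingers and tongs above 1 N and contact force between tongs and tongs_rest below 0.05 N and contact force between roll and cake_stand above 0.1 N), for 0.2 s.
At the end, for the whole second after the job is handed in: The roll is held still between both jaws of the tongs, its underside at least 60 mm above the plate, touched by nothing else; the tongs are held by the fingers and rest on nothing; the cover stands level on the wooden stand with its centre within 20 mm of the stand's centre, at rest and untouched (z of roll in the frame of cake_stand above 0.105 m and contact force between each of jaw_left, jaw_right and roll above 0.2 N and contact force between the fingers and tongs above 1 N and contact force between roll and cake_stand below 0.02 N and contact force between each of the fingers, the arm and roll below 0.1 N and contact force between roll and cover below 0.02 N and contact force between tongs and cake_stand below 0.05 N and contact force between tongs and tongs_rest below 0.05 N and contact force between tongs and cover below 0.05 N and height (world z) of tongs above 0.08 m and linear speed of roll below 0.03 m/s and horizontal distance between cover and wood_stand below 0.02 m and z of cover in the frame of wood_stand between 0.031 and 0.039 m and angle between cover's own z axis and vertical below 0.06 rad and linear speed of cover below 0.02 m/s and contact force between each of the fingers, the arm and cover below 0.1 N); the arm keeps its last pose, push and grip.
It fails at once if the hand or arm touches the roll (contact force between any of the fingers, the arm and roll above 0.5 N).
It fails at once if the roll is crushed (more than 35 N from a jaw) (contact force between any of jaw_left, jaw_right and roll above 35 N).
It fails at once if the roll falls off the cake stand (z of roll in the frame of cake_stand below 0.035 m).
It fails at once if the cover is dropped (linear speed of cover above 0.5 m/s and contact force between the fingers and cover below 0.05 N).
It fails at once if the tea bottle, the handset or the mouse is moved by more than 20 mm (distance of any of tea_bottle, handset, mouse from where it was at the start of the episode above 0.02 m).
It also fails if it takes over 67 s, if anything falls off the work surface, if the arm or the gripper's body presses on something with over 40 N, if the wrist force passes 120 N, or if a joint passes its speed limit or range.

ROBOT

A 6-joint arm with a two-finger parallel gripper is mounted at the origin on the work surface. World frame = base frame: x ahead of the robot, y to its left, z up, the work surface at z = 0. Lengths are in m, angles in rad, forces in N, time in s.
With the tool pointing down it reaches from about 0.35 to 0.775 m from the base axis. Payload 5.5 kg.
Tool frame: the origin (TCP) lies at the very end of the fingers, on their centre line; the grasp point (between the pads) lies 19 mm behind it; x points along the fingers, y is the direction in which the jaws open and shut, and the axes are right-handed (so a half turn about x gives the same grasp; the last joint's range is limited). The gripper opens to 85 mm and grips with 20 to 120 N. Pads are 22 mm wide; open, the fingers measure 114 mm over their backs; the gripper's body (76 mm by 85 mm) begins 54 mm behind the grasp point. The pads swing forward as they close: fully open they stand 13 mm farther back than shut.
Start: joints at [1.064, 0.313, 0.046, 1.304, 0, 1.431], TCP at [0.206, 0.537, 0.231] pointing down, gripper open.
Joint ranges: [-2.76, 2.76], [-0.86, 1.69], [-1.03, 1.26], [-2.2, 2.34], [-1.47, 1.5], [-3.14, 3.14]. Speed limits (rad/s): [2.57, 2.57, 3.14, 3.14, 3.14, 3.14].

INTERFACE

Orientations are given as a unit quaternion [w, x, y, z].
In Python, from workcell import env gives the robot as it stands.
- The arm moves only by the tool drive_tool, never from a script. Its argument "plan" is a list that holds one entry, the list of rows, each a list of 7 numbers: the shift along the tool's x, y, z in cm, then the turn, a rotation vector about the tool's x, y, z in degrees, then the opening, from 0 (shut) to 1 (fully open). In form: [[[tx, ty, tz, wx, wy, wz, fingers], ...]]. A call has exactly 5 rows; each row shifts and turns the commanded pose from where the row before left it, along the tool's axes as they then stand; what a row does not reach is not made up. A row lasts 1/12 s, in which the tool goes at most 41.7 mm and 7.16 degrees, less where a joint would pass 70% of its speed; a pose out of reach is approached as far as the arm can. A call with a gripper value outside its range is refused whole. The fingers move at their own pace and stop on an object; "squeeze" is the grip in N (left out, the last holds). Time passes only in rows, so rows that do not move let the fingers close, or fill a call up. It gives the time, the measured TCP pose, the force and the opening at its end, in the units of the state.
- env.get_state(): the state, without advancing time (a new reading comes with each control period).
- env.read_camera(name): name is "scene" or "top" or "wrist"; returns the picture (480x640x3 uint8, red, green, blue); there is no depth.
- env.camera_model(name): a dict with "camera_matrix" (3x3 intrinsics, pixels), "camera_from_world" (4x4, takes a point from world to camera coordinates); the wrist camera has in their place "T_tool_cam" (4x4, takes a point from camera to tool coordinates, whose origin is the TCP and whose axes are the tool frame's). Camera axes: x right, y down, z forward; pixel columns grow to the right and rows downward; lengths in m; the calibration is good to about 2 mm. The wrist camera is an equidistant fisheye: a pixel r from the principal point sees the ray r / f radians off the axis. A picture is of the moment at which its call begins: read the wrist's pose just before it. camera_model takes no time and is no camera call.
- env.hand_in(): hands the job in, once; it reports no verdict.
The state is a dict: "clock": time; "joint_pos": joint angles; "qvel": joint speeds; "tau": joint torques, N m; "tcp_pos": TCP position; "orientation": TCP orientation; "wrist_force": force on the tool from outside, world axes, zero at the start; "ft_torque": the same for the moment, N m; "finger_gap": finger opening in m.
Only numpy, scipy, OpenCV 4.12 (cv2) and the standard library are available. Lean on these libraries where they do the work, as an engineer would, in place of code of your own. Each camera call takes 0.05 s, during which the arm holds its last target.

## Working session

There is one attempt and no reset: what is moved stays moved. The work goes in short steps, Python scripts to look and compute and a tool call to move; the robot and the scene stay as the last step left them, time stands still between calls to the robot, and variables do not carry over. Pictures are saved under pics/ and viewed, and the job is handed in when it is done.

Besides the shell and the picture viewer there is one more tool, called after ">>>" as a command line: name --argument value ..., lists and objects as JSON in quotes. drive_tool: Moves the arm, as the interface text tells. Its arguments: {"type":"object","properties":{"plan":{"type":"array","items":{"type":"array","items":{"type":"array","items":{"type":"number"}}}},"squeeze":{"type":"number"}},"required":["plan"]}

```bash
ls; mkdir -p pics
python3 - <<'E'
from workcell import env
import cv2
s=env.get_state()
for k,v in s.items(): print(k,v)
for n in ["scene","top","wrist"]:
    print(n,env.camera_model(n))
    im=env.read_camera(n); cv2.imwrite(f"pics/{n}0.png",im[:,:,::-1])
E
```

```text
pics
clock 0.0
joint_pos [ 1.06440915e+00  3.14003442e-01  4.49574140e-02  1.30358523e+00
 -2.03899373e-05  1.43120013e+00]
qvel [ 0.00155685  0.00089727 -0.00204283 -0.00257059  0.00054273 -0.00128319]
tau [-1.88217207e-03 -4.80624819e+01  2.98534942e+01  1.94312580e-02
 -2.87750927e-04  9.33769968e-06]
tcp_pos [0.20596746 0.53629212 0.23039832]
orientation [ 0.69504932  0.12833692  0.69544748 -0.1295719 ]
wrist_force [-0.46176509  0.5841447   0.63180187]
ft_torque [-0.01666111  0.00579059 -0.03347678]
finger_gap 0.08563138860123179
scene {'camera_matrix': array([[499.8504675 ,   0.        , 315.44980811],
       [  0.        , 499.8504675 , 242.84524541],
       [  0.        ,   0.        ,   1.        ]]), 'camera_from_world': array([[-0.13868985,  0.99032159,  0.00531645,  0.06614132],
       [ 0.75937952,  0.10979036, -0.64131804, -0.34058977],
       [-0.6356948 , -0.0849071 , -0.76725674,  1.21935267],
       [ 0.        ,  0.        ,  0.        ,  1.        ]])}
top {'camera_matrix': array([[489.16384618,   0.        , 316.77619176],
       [  0.        , 489.16384618, 244.1
[... 164 characters left out ...]
, -0.00270361, -0.1339944 ,  0.51325474],
       [ 0.13400798, -0.00569374, -0.9909639 ,  0.8474317 ],
       [ 0.        ,  0.        ,  0.        ,  1.        ]])}
wrist {'camera_matrix': array([[371.64829954,   0.        , 322.97269367],
       [  0.        , 371.64829954, 244.44065842],
       [  0.        ,   0.        ,   1.        ]]), 'T_tool_cam': array([[-1.21338679e-03, -2.88722456e-01,  9.57412070e-01,
        -1.43966836e-01],
       [ 9.99999179e-01, -7.45113949e-04,  1.04265937e-03,
         4.13913228e-04],
       [ 4.12341915e-04,  9.57412549e-01,  2.88723123e-01,
        -7.39159441e-02],
       [ 0.00000000e+00,  0.00000000e+00,  0.00000000e+00,
         1.00000000e+00]])}
```

View pics/scene0.png

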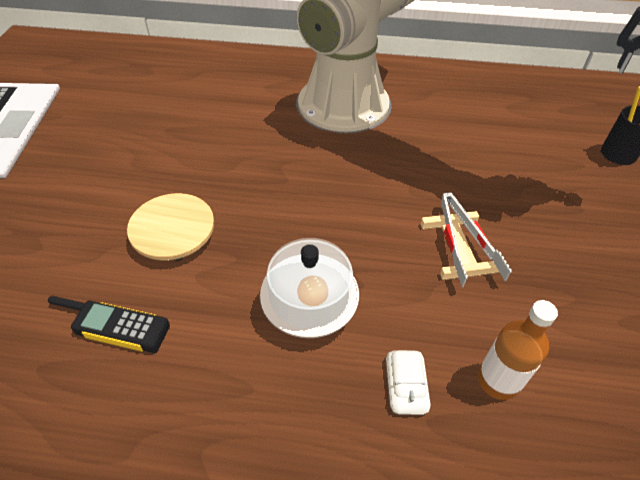

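View pics/top0.png

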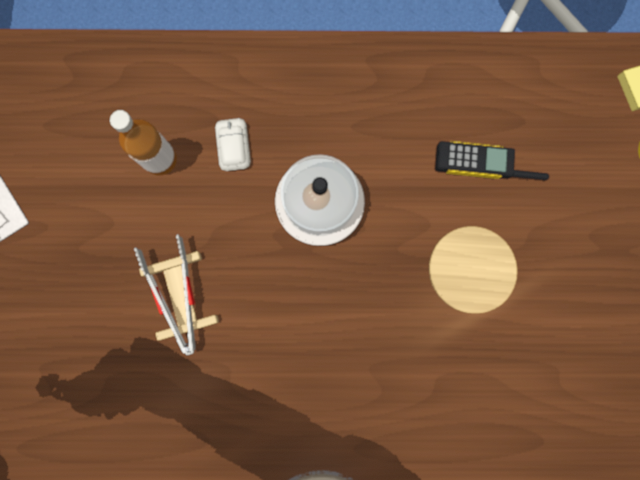

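View pics/wrist0.png

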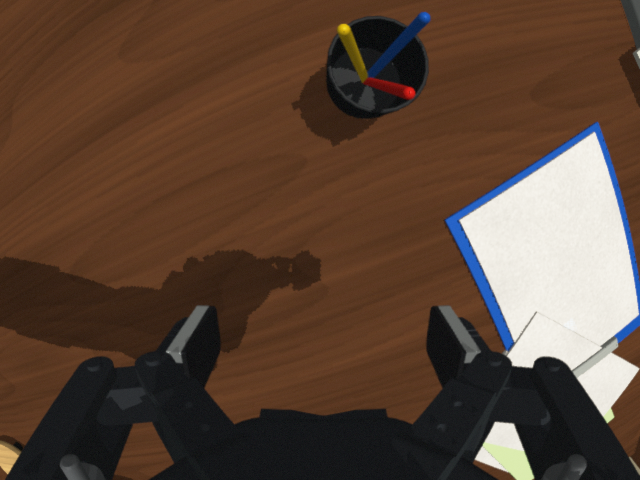

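The scene view shows the wood stand on the right side (-y, scene pixel 171,226), the covered cake stand in the middle (309,290) and the tongs on their rest on the left (465,240), with the tea bottle at (515,350) just ahead of the tips. The top view has the knob at (320,186), the wood disc at (473,270) and the tongs between pivot (188,350) and tips (137,250) and (180,238). Next I measure these points.

```bash
cat > h.py <<'E'
import numpy as np, cv2
from scipy.spatial.transform import Rotation as R
from workcell import env
def ray(name,px,T=None):
    m=env.camera_model(name);K=m["camera_matrix"]
    px=np.asarray(px,float)
    if name!="wrist":
        d=np.linalg.inv(K)@np.array([px[0],px[1],1]); E=m["camera_from_world"]
        Rm=E[:3,:3].T; return -Rm@E[:3,3], Rm@d/np.linalg.norm(d)
    p=(px-K[:2,2])/K[0,0]; th=np.linalg.norm(p); u=p/max(th,1e-9)
    d=np.array([np.sin(th)*u[0],np.sin(th)*u[1],np.cos(th)])
    W=T@m["T_tool_cam"]; return W[:3,3],W[:3,:3]@d
def onz(name,px,z,T=None):
    o,d=ray(name,px,T); return o+d*(z-o[2])/d[2]
def proj(name,P):
    m=env.camera_model(name);c=m["camera_from_world"]@np.append(P,1); q=m["camera_matrix"]@c[:3]; return q[:2]/q[2]
def tri(a,b):
    (o1,d1),(o2,d2)=a,b
    A=np.stack([d1,-d2],1); t=np.linalg.lstsq(A,o2-o1,rcond=None)[0]
    p,q=o1+d1*t[0],o2+d2*t[1]; return (p+q)/2,np.linalg.norm(p-q)
def toolT(s=None):
    s=s or env.get_state(); T=np.eye(4); w,x,y,z=s["orientation"]
    T[:3,:3]=R.from_quat([x,y,z,w]).as_matrix(); T[:3,3]=s["tcp_pos"]; return T
def cents(mask,minA=20):
    c,_=cv2.findContours(mask.astype(np.uint8),cv2.RETR_EXTERNAL,cv2.CHAIN_APPROX_NONE)
    return [k for k in c if cv2.contourArea(k)>minA]
E
python3 - <<'E'
from h import *
np.set_printoptions(precision=4,suppress=True)
print(toolT())
I={n:cv2.imread(f"pics/{n}0.png") for n in("scene","top")}
def box(n,x0,y0,x1,y1,m):
    z=np.zeros_like(m); z[y0:y1,x0:x1]=m[y0:y1,x0:x1]; return z
def hsv(n): return cv2.cvtColor(I[n],cv2.COLOR_BGR2HSV)
# knob
kn={}
for n,b in(("top",(300,165,340,205)),("scene",(290,235,330,275))):
    m=box(n,*b,(I[n].max(2)<60))
    for c in cents(m):
        (x,y),r=cv2.minEnclosingCircle(c); M=cv2.moments(c); print(n,"knob",x,y,r,M['m10']/M['m00'],M['m01']/M['m00'],cv2.boundingRect(c)); kn[n]=(M['m10']/M['m00'],M['m01']/M['m00'])
print("knob tri",tri(ray("top",kn["top"]),ray("scene",kn["scene"])), onz("top",kn["top"],.147),onz("scene",kn["scene"],.145))
# wood
for n,b in(("top",(420,215,530,325)),("scene",(115,185,225,270))):
    h=hsv(n); m=box(n,*b,(I[n][:,:,2]>150)&(h[:,:,1]>60))
    m=cv2.morphologyEx(m.astype(np.uint8),cv2.MORPH_OPEN,np.ones((3,3)))
    for c in cents(m,500):
        P=np.array([onz(n,p[0],.035) for p in c]); 
        (x,y),r=cv2.minEnclosingCircle(P[:,:2].astype(np.float32)); print(n,"wood",x,y,r,P[:,:2].min(0),P[:,:2].max(0))
# red grips
for n,b in(("top",(130,230,225,360)),("scene",(415,185,515,290))):
    h=hsv(n); m=box(n,*b,((h[:,:,0]<8)|(h[:,:,0]>172))&(h[:,:,1]>190)&(I[n][:,:,2]>110))
    for c in cents(m,8):
        M=cv2.moments(c);p=(M['m10']/M['m00'],M['m01']/M['m00'])
        print(n,"red",p,cv2.contourArea(c),cv2.minAreaRect(c),onz(n,p,.035))
# cake plate: white contour
for n,b in(("top",(265,145,375,255)),):
    h=hsv(n); m=box(n,*b,(h[:,:,1]<70)&(I[n][:,:,2]>110)).astype(np.uint8)
    c=max(cents(m,500),key=cv2.contourArea); P=np.array([onz(n,p[0],.043) for p in cv2.convexHull(c)]); print("cake",cv2.minEnclosingCircle(P[:,:2].astype(np.float32)),P[:,:2].min(0),P[:,:2].max(0))
for n,(x,y,w,hh) in {"top":(110,220,130,150),"scene":(400,170,150,240)}.items():
    cv2.imwrite(f"pics/{n}0z.png",cv2.resize(I[n][y:y+hh,x:x+w],None,fx=4 if n=="top" else 2.5,fy=4 if n=="top" else 2.5,interpolation=cv2.INTER_CUBIC))
E
```

```text
[[-0.0006  0.3586  0.9335  0.206 ]
 [-0.0012  0.9335 -0.3586  0.5364]
 [-1.     -0.0014 -0.0002  0.2306]
 [ 0.      0.      0.      1.    ]]
top knob 319.5 185.63333129882812 7.779419422149658 319.53205128205127 185.61858974358975 (313, 178, 14, 16)
scene knob 309.0 256.0 11.04546070098877 309.2489296636085 255.48807339449542 (301, 245, 17, 23)
knob tri (array([0.5932, 0.0057, 0.1436]), np.float64(0.001216142987032415)) [0.5924 0.0052 0.147 ] [0.5943 0.0065 0.145 ]
top wood 0.4677714407444 -0.27147358655929565 0.08062838017940521 [ 0.3874 -0.3508] [ 0.5473 -0.1923]
scene wood 0.47166550159454346 -0.2690579891204834 0.08284282684326172 [ 0.3897 -0.3489] [ 0.5528 -0.1893]
top red (190.34126984126982, 292.8253968253968) 42.0 ((189.92306518554688, 290.61541748046875), (25.495098114013672, 3.1378581523895264), 78.69007110595703) [0.4254 0.2331 0.035 ]
scene red (481.39247311827955, 241.3548387096774) 31.0 ((480.4307861328125, 240.5538330078125), (13.331280708312988, 4.209878444671631), 52.12501525878906) [0.4322 0.2929 0.035 ]
scene red (448.76142131979697, 237.43824027072756) 98.5 ((448.5982666015625, 238.59266662597656), (27.2080020904541, 5.996253967285156), 77.00537872314453) [0.4312 0.2354 0.035 ]
scene red (478.55555555555554, 225.77777777777777) 10.5 ((480.1153564453125, 227.92306518554688), (17.19570541381836, 1.941450834274292), 56.3099365234375) [0.3949 0.2904 0.035 ]
cake ((0.5942113995552063, 0.004182308446615934), 0.08471935242414474) [ 0.5106 -0.0765] [0.6788 0.0846]
```

View pics/top0z.png

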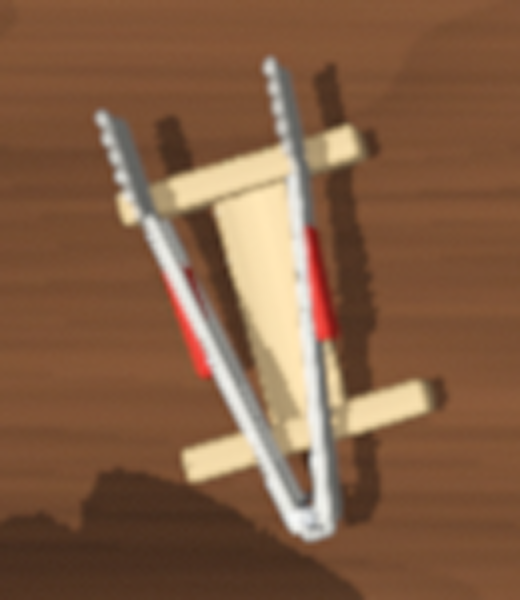

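View pics/scene0z.png

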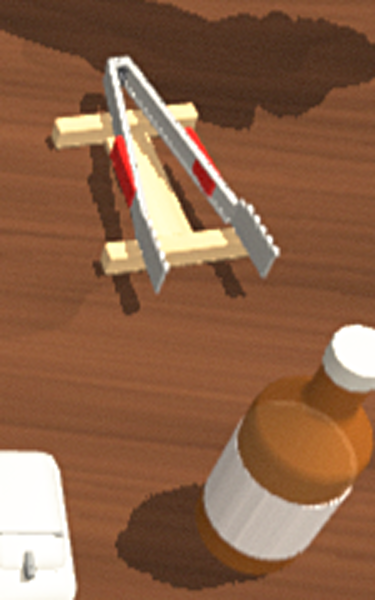

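The knob triangulates to (0.593, 0.0055, 0.144), which matches the expected head centre height, and the rays miss each other by 1.2 mm. The wood centre is about (0.469, -0.270) with a radius near 80 mm, close to the stated 78 mm. Now I move above the knob, keeping the present yaw.

>>> drive_tool --plan '[[[0,-1.78,2.76,0,0,0,1],[0,-1.78,2.76,0,0,0,1],[0,-1.78,2.76,0,0,0,1],[0,-1.78,2.76,0,0,0,1],[0,-1.78,2.76,0,0,0,1]]]' --squeeze 30

```text
clock: 0.57
tcp_pos: [0.3035, 0.4028, 0.231]
orientation: [0.695, 0.129, 0.695, -0.129]
wrist_force: [1.1, -0.4, -0.9]
finger_gap: 0.0853
```

>>> drive_tool --plan '[[[0,-1.78,2.76,0,0,0,1],[0,-1.78,2.76,0,0,0,1],[0,-1.78,2.76,0,0,0,1],[0,-1.78,2.76,0,0,0,1],[0,-1.78,2.76,0,0,0,1]]]'

```text
clock: 0.98
tcp_pos: [0.4005, 0.2702, 0.2312]
orientation: [0.695, 0.129, 0.695, -0.129]
wrist_force: [-0.0, 0.3, 0.1]
finger_gap: 0.0854
```

>>> drive_tool --plan '[[[0,-1.78,2.76,0,0,0,1],[0,-1.78,2.76,0,0,0,1],[0,-1.78,2.76,0,0,0,1],[0,-1.78,2.76,0,0,0,1],[0,-1.78,2.76,0,0,0,1]]]'

```text
clock: 1.4
tcp_pos: [0.4975, 0.1376, 0.2311]
orientation: [0.695, 0.129, 0.695, -0.129]
wrist_force: [-0.1, -0.3, 0.6]
finger_gap: 0.0854
```

>>> drive_tool --plan '[[[0,-1.78,2.76,0,0,0,1],[0,-1.78,2.76,0,0,0,1],[0,-1.78,2.76,0,0,0,1],[0,-1.78,2.76,0,0,0,1],[0,-1.78,2.76,0,0,0,1]]]'

```text
clock: 1.82
tcp_pos: [0.5944, 0.005, 0.2309]
orientation: [0.695, 0.129, 0.695, -0.129]
wrist_force: [0.9, 1.0, 0.6]
finger_gap: 0.0851
```

Run:
```python
from h import *
np.set_printoptions(precision=4,suppress=True)
T=toolT(); im=env.read_camera("wrist")[:,:,::-1]; cv2.imwrite("pics/w1.png",im)
print(T)
K=env.camera_model("wrist"); W=np.linalg.inv(T@K["T_tool_cam"])
for P in [(.593,.0055,.157),(.593,.0055,.144)]:
    c=(W@np.append(P,1))[:3]; th=np.arctan2(np.hypot(*c[:2]),c[2]); print(c[:2]/np.hypot(*c[:2])*th*K["camera_matrix"][0,0]+K["camera_matrix"][:2,2])
```

```text
[[-0.0005  0.3588  0.9334  0.5944]
 [ 0.0002  0.9334 -0.3588  0.005 ]
 [-1.      0.0001 -0.0005  0.2309]
 [ 0.      0.      0.      1.    ]]
[321.8003 254.9106]
[321.8351 248.621 ]
```

View pics/w1.png

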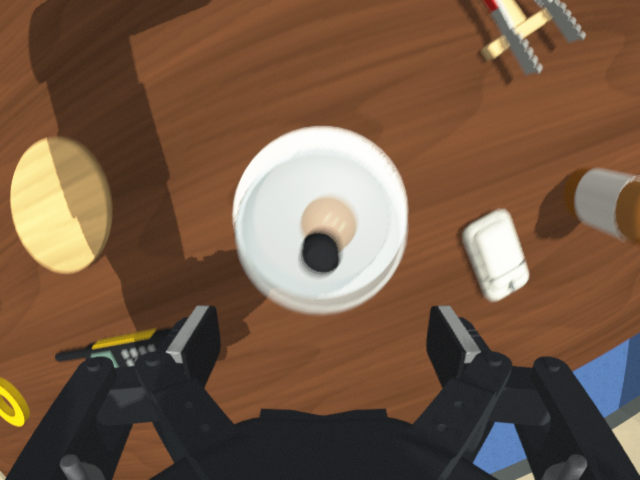

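The wrist view shows the knob at (321,252), within a few pixels of the predicted (322,252). I go down and close on it.

>>> drive_tool --plan '[[[2.1,0,0,0,0,0,1],[2.1,0,0,0,0,0,1],[2.1,0,0,0,0,0,1],[2.0,0,0,0,0,0,1],[1.9,0,-0.1,0,0,0,0.7]]]'

```text
clock: 2.28
tcp_pos: [0.5924, 0.0069, 0.1278]
orientation: [0.695, 0.129, 0.696, -0.129]
wrist_force: [-0.5, -0.4, -0.1]
finger_gap: 0.0755
```

>>> drive_tool --plan '[[[0,0,0,0,0,0,0.2],[0,0,0,0,0,0,0.2],[0,0,0,0,0,0,0.1],[0,0,0,0,0,0,0.1],[0,0,0,0,0,0,0.1]]]'

```text
clock: 2.7
tcp_pos: [0.5939, 0.0067, 0.1309]
orientation: [0.696, 0.129, 0.694, -0.129]
wrist_force: [-0.1, -1.1, 0.2]
finger_gap: 0.0246
```

>>> drive_tool --plan '[[[0,0,0,0,0,0,0.1],[0,0,0,0,0,0,0.1],[0,0,0,0,0,0,0.1],[0,0,0,0,0,0,0.1],[0,0,0,0,0,0,0.1]]]'

```text
clock: 3.12
tcp_pos: [0.5939, 0.0066, 0.1308]
orientation: [0.696, 0.129, 0.694, -0.129]
wrist_force: [-0.1, -1.0, 6.0]
finger_gap: 0.0254
```

Run:
```python
from h import *
s=env.get_state(); print(s)
im=env.read_camera("wrist")[:,:,::-1]; cv2.imwrite("pics/w2.png",im)
im=env.read_camera("scene")[:,:,::-1]; cv2.imwrite("pics/s2.png",cv2.resize(im[180:360,200:440],None,fx=3,fy=3))
```

```text
{'clock': 3.1167, 'joint_pos': array([-1.23937692e-01,  3.93250373e-01, -8.89621951e-02,  1.08571787e+00,
       -1.94995425e-04,  2.43036982e-01]), 'qvel': array([ 0.00023471, -0.00127634,  0.00161619,  0.00073911,  0.00036487,
        0.0007446 ]), 'tau': array([ 8.36855415e-01, -4.75151753e+01,  2.62357700e+01, -1.29498281e-01,
        3.29204584e-01, -4.37241999e-05]), 'tcp_pos': array([0.59390531, 0.00657292, 0.13078211]), 'orientation': array([ 0.69625166,  0.12900978,  0.69422056, -0.12902681]), 'wrist_force': array([-0.06552357, -1.03982928,  6.03735201]), 'ft_torque': array([-0.14912662,  0.05715573,  0.00736444]), 'finger_gap': 0.02542190578551681}
```

View pics/s2.png

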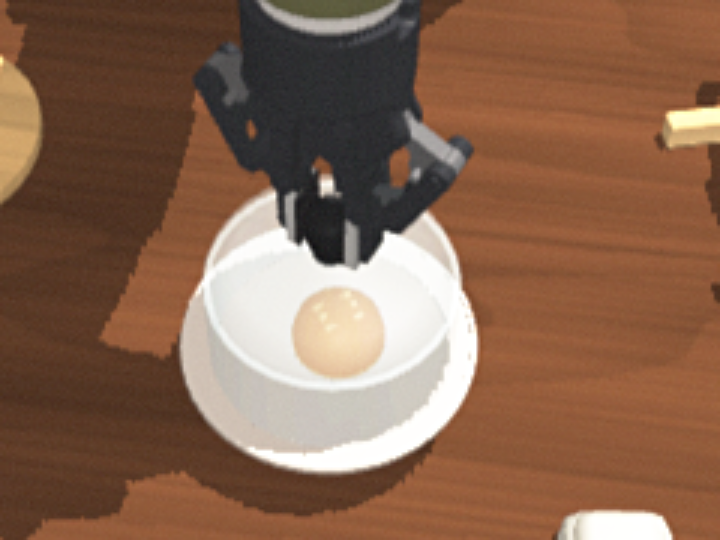

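View pics/w2.png

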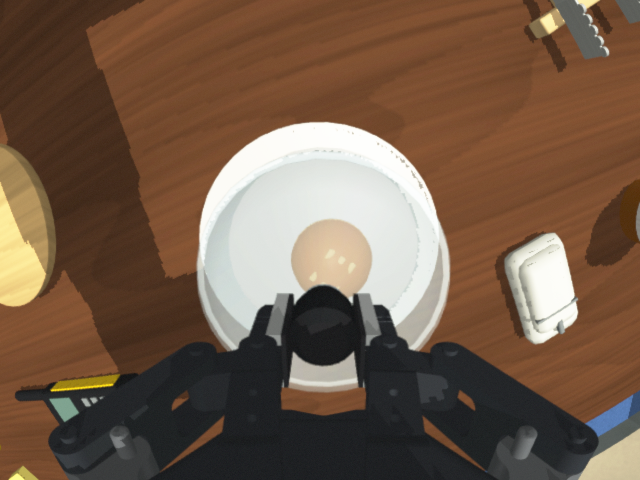

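The pads sit on both sides of the knob (wrist pixel 323,325), and the gap of 25 mm fits the head. The finger ends touch the lid with about 6 N. I lift.

>>> drive_tool --plan '[[[-0.5,0,0,0,0,0,0.1],[-1.5,0,0,0,0,0,0.1],[-2.2,0,0,0,0,0,0.1],[-2.5,0,0,0,0,0,0.1],[-2.3,0,0,0,0,0,0.1]]]'

```text
clock: 3.63
tcp_pos: [0.5922, 0.0072, 0.2199]
orientation: [0.695, 0.129, 0.696, -0.129]
wrist_force: [1.1, -0.3, -1.9]
finger_gap: 0.0246
```

Run:
```python
from h import *
s=env.get_state(); print(s["tcp_pos"],s["wrist_force"],s["finger_gap"],s["orientation"])
im=env.read_camera("scene")[:,:,::-1]; cv2.imwrite("pics/s3.png",im)
T=toolT(); print(T)
d=np.array([.469,-.270,T[2,3]])-T[:3,3]; print(T[:3,:3].T@d)
```

```text
[0.59218067 0.00719231 0.21987385] [ 1.13424599 -0.26177131 -1.91333075] 0.024645401519435513 [ 0.69459864  0.12900395  0.69592695 -0.12874931]
[[ 6.05684862e-03  3.58421297e-01  9.33540298e-01  5.94457514e-01]
 [-2.65582908e-04  9.33557966e-01 -3.58426357e-01  6.91668032e-03]
 [-9.99981622e-01  1.92300184e-03  5.74960985e-03  2.25239022e-01]
 [ 0.00000000e+00  0.00000000e+00  0.00000000e+00  1.00000000e+00]]
[-0.00068633 -0.30348442 -0.01786541]
```

View pics/s3.png

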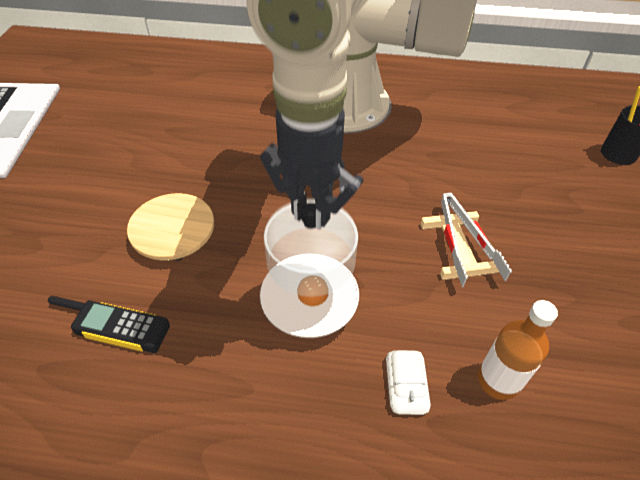

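The cover hangs level clear of the roll (scene pixel 311,240), and the roll has stayed on the plate. I carry the cover across to the wood stand.

>>> drive_tool --plan '[[[0,-1.5,-0.1,0,0,0,0.1],[0,-3.0,-0.2,0,0,0,0.1],[0,-3.5,-0.2,0,0,0,0.1],[0,-3.6,-0.2,0,0,0,0.1],[0,-3.6,-0.2,0,0,0,0.1]]]'

```text
clock: 4.1
tcp_pos: [0.528, -0.1327, 0.2178]
orientation: [0.694, 0.129, 0.696, -0.128]
wrist_force: [0.6, -0.1, -1.6]
finger_gap: 0.0247
```

>>> drive_tool --plan '[[[0,-3.6,-0.2,0,0,0,0.1],[0,-3.6,-0.2,0,0,0,0.1],[0,-3.5,-0.2,0,0,0,0.1],[0,-3.0,-0.2,0,0,0,0.1],[0,-1.5,-0.1,0,0,0,0.1]]]'

```text
clock: 4.52
tcp_pos: [0.4643, -0.2733, 0.2178]
orientation: [0.694, 0.13, 0.696, -0.13]
wrist_force: [-0.1, 0.0, -0.8]
finger_gap: 0.0251
```

>>> drive_tool --plan '[[[0,0,0,0,0,0,0.1],[0,0,0,0,0,0,0.1],[0,0,0,0,0,0,0.1],[0,0,0,0,0,0,0.1],[0,0,0,0,0,0,0.1]]]'

```text
clock: 4.93
tcp_pos: [0.4674, -0.2694, 0.2191]
orientation: [0.695, 0.129, 0.695, -0.128]
wrist_force: [1.5, -0.4, -1.3]
finger_gap: 0.0246
```

Run:
```python
from h import *
np.set_printoptions(precision=4,suppress=True)
T=toolT();s=env.get_state(); print(T,s["wrist_force"],s["finger_gap"])
im=env.read_camera("scene")[:,:,::-1]; cv2.imwrite("pics/s4.png",cv2.resize(im[100:300,70:310],None,fx=3,fy=3))
im=env.read_camera("top")[:,:,::-1]; cv2.imwrite("pics/t4.png",cv2.resize(im[180:360,380:580],None,fx=3,fy=3))
```

```text
[[-0.0002  0.357   0.9341  0.4674]
 [ 0.0005  0.9341 -0.357  -0.2694]
 [-1.      0.0004 -0.0004  0.2191]
 [ 0.      0.      0.      1.    ]] [ 1.4676 -0.4335 -1.3494] 0.024563134144218145
```

View pics/s4.png

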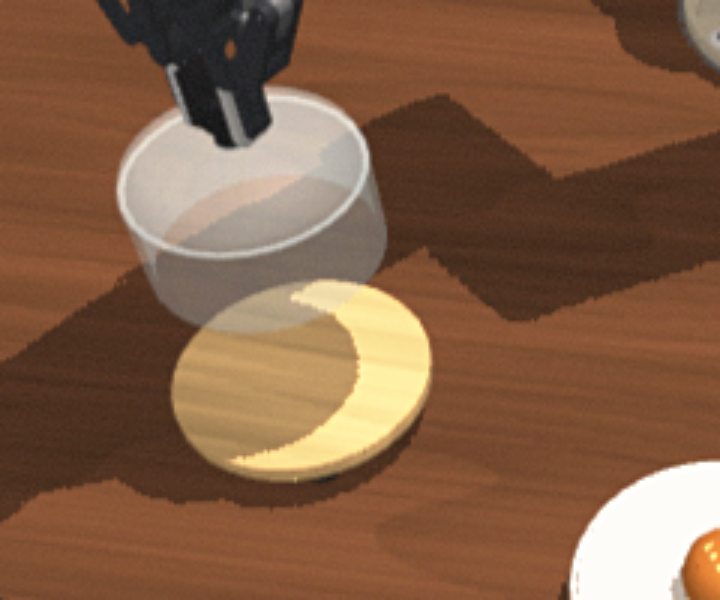

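View pics/t4.png

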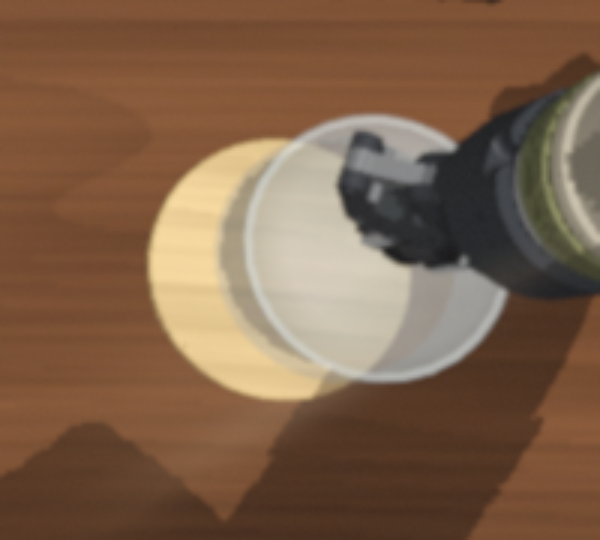

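Run:
```python
from h import *
np.set_printoptions(precision=4,suppress=True)
print(onz("top",(378/3+380,248/3+180),.190))
# ring ellipse in scene: center approx zoom (244,172)
print(onz("scene",(244/3+70,172/3+100),.190))
for n in("top","scene"): print(n,proj(n,(.4674,-.2694,.190)),proj(n,(.4674,-.2694,.134)))
```

```text
[ 0.4654 -0.2701  0.19  ]
[ 0.4676 -0.2672  0.19  ]
top [505.4536 261.3342] [491.7982 264.8261]
scene [150.069  157.1211] [158.3286 182.8068]
```

Both views place the cover's shoulder ring at about (0.466, -0.269), centred under the tool and level. I lower it.

>>> drive_tool --plan '[[[1.0,0,0,0,0,0,0.1],[2.2,0,0,0,0,0,0.1],[2.4,0,0,0,0,0,0.1],[2.2,0,0,0,0,0,0.1],[1.2,0,0.1,0,0,0,0.1]]]'

```text
clock: 5.45
tcp_pos: [0.4667, -0.2692, 0.1259]
orientation: [0.694, 0.129, 0.697, -0.128]
wrist_force: [-0.4, 0.8, -1.9]
finger_gap: 0.025
```

>>> drive_tool --plan '[[[0.2,0,0,0,0,0,0.1],[0.1,0,0,0,0,0,0.1],[0.1,0,0,0,0,0,0.1],[0.1,0,0,0,0,0,0.1],[0.1,0,0,0,0,0,0.1]]]'

```text
clock: 5.87
tcp_pos: [0.4687, -0.2713, 0.1243]
orientation: [0.696, 0.129, 0.695, -0.129]
wrist_force: [-0.2, -0.9, -1.1]
finger_gap: 0.0244
```

>>> drive_tool --plan '[[[0.1,0,0,0,0,0,0.1],[0.1,0,0,0,0,0,0.1],[0,0,0,0,0,0,0.1],[0,0,0,0,0,0,0.1],[0,0,0,0,0,0,0.1]]]'

```text
clock: 6.28
tcp_pos: [0.468, -0.2708, 0.1214]
orientation: [0.695, 0.129, 0.695, -0.129]
wrist_force: [-0.9, 0.5, -1.9]
finger_gap: 0.0249
```

>>> drive_tool --plan '[[[0.1,0,0,0,0,0,0.1],[0.1,0,0,0,0,0,0.1],[0,0,0,0,0,0,0.1],[0,0,0,0,0,0,0.1],[0,0,0,0,0,0,0.1]]]'

```text
clock: 6.7
tcp_pos: [0.4679, -0.2712, 0.1208]
orientation: [0.695, 0.129, 0.695, -0.129]
wrist_force: [-3.7, 0.8, 8.9]
finger_gap: 0.0249
```

Run:
```python
from h import *
np.set_printoptions(precision=4,suppress=True)
T=toolT();s=env.get_state(); print(T,s["wrist_force"],s["finger_gap"])
im=env.read_camera("scene")[:,:,::-1]; cv2.imwrite("pics/s5.png",cv2.resize(im[120:300,70:310],None,fx=3,fy=3))
```

```text
[[ 0.0004  0.3589  0.9334  0.4679]
 [-0.0012  0.9334 -0.3589 -0.2712]
 [-1.     -0.001   0.0009  0.1208]
 [ 0.      0.      0.      1.    ]] [-3.7046  0.7948  8.8994] 0.02487260433239677
```

View pics/s5.png

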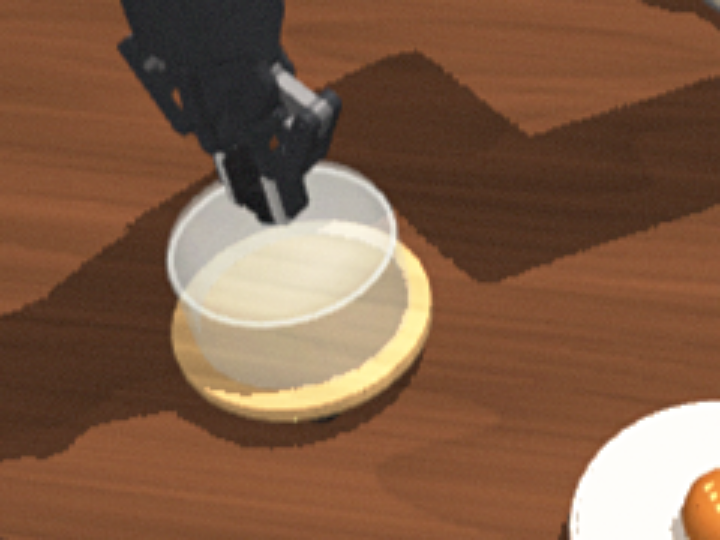

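Contact came at TCP z 0.1208, exactly where predicted (+8.9 N). The wooden rim shows all round the cover. I release it and go up.

>>> drive_tool --plan '[[[-0.1,0,0,0,0,0,0.35],[0,0,0,0,0,0,0.5],[0,0,0,0,0,0,0.7],[0,0,0,0,0,0,0.9],[0,0,0,0,0,0,0.9]]]'

```text
clock: 7.17
tcp_pos: [0.4681, -0.2708, 0.1201]
orientation: [0.695, 0.129, 0.695, -0.129]
wrist_force: [0.7, 0.2, -0.0]
finger_gap: 0.076
```

>>> drive_tool --plan '[[[-0.5,0,0,0,0,0,0.9],[-1.5,0,0,0,0,0,0.9],[-2.5,0,0,0,0,0,1],[-3,0,0,0,0,0,1],[-3,0,0,0,0,0,1]]]'

```text
clock: 7.58
tcp_pos: [0.4676, -0.2704, 0.2262]
orientation: [0.695, 0.129, 0.696, -0.129]
wrist_force: [1.3, 0.7, 0.1]
finger_gap: 0.085
```

Run:
```python
from h import *
np.set_printoptions(precision=4,suppress=True)
T=toolT();s=env.get_state(); print(T,s["wrist_force"],s["finger_gap"])
im=env.read_camera("scene")[:,:,::-1]; cv2.imwrite("pics/s6.png",im)
im=env.read_camera("wrist")[:,:,::-1]; cv2.imwrite("pics/w6.png",im)
```

```text
[[-0.001   0.3586  0.9335  0.4676]
 [ 0.001   0.9335 -0.3586 -0.2704]
 [-1.      0.0005 -0.0013  0.2262]
 [ 0.      0.      0.      1.    ]] [1.2501 0.7127 0.0636] 0.08497027513135684
```

View pics/s6.png

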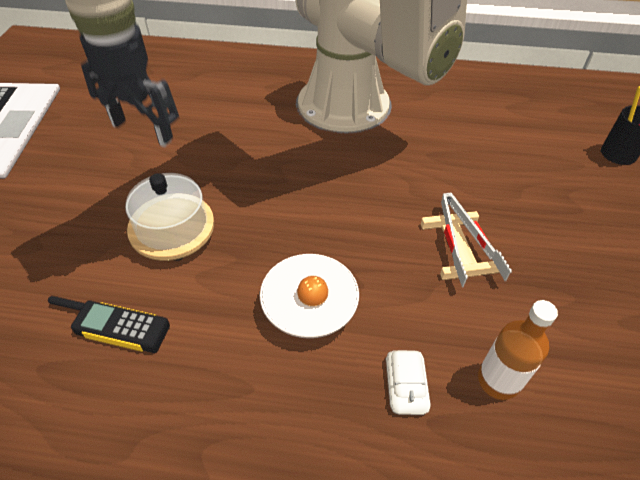

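View pics/w6.png

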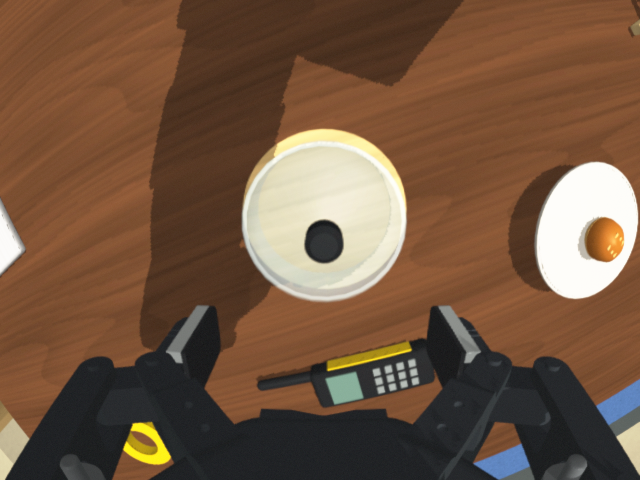

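The cover stands on the wooden stand and is released, with the knob at scene (158,184), and the roll sits on the plate. Next I estimate the tongs pose from the first pictures.

Run:
```python
from h import *
np.set_printoptions(precision=4,suppress=True)
z=lambda x,y:(x/4+110,y/4+220)
tl=onz("top",z(102,113),.046);tr=onz("top",z(268,62),.046);pv=onz("top",z(316,538),.042)
print(tl,tr,pv,np.linalg.norm(tl-tr))
m=(tl+tr)/2; h=(m-pv)[:2]; print("len",np.linalg.norm(h),"yaw",np.degrees(np.arctan2(h[1],h[0])),"origin",pv[:2]+h/np.linalg.norm(h)*.108)
# rest crosspieces: ends top z=.020
a=[onz("top",z(*p),.020) for p in [(120,206),(365,138),(186,465),(436,392)]]
f=(a[0]+a[1])/2;b=(a[2]+a[3])/2;print("rest",(f+b)/2,np.linalg.norm(f-b),np.degrees(np.arctan2(*(f-b)[:2][::-1])))
s=lambda x,y:(x/2.5+400,y/2.5+170)
print("scene tips",onz("scene",s(160,288),.022),onz("scene",s(265,272),.022),"pivot top",onz("scene",s(118,58),.042))
print("bottle",onz("scene",(503,383),.0))
# roll
for n,b,zz in(("scene",(290,270,335,315),.063),):
    I=cv2.imread("pics/s6.png"); hh=cv2.cvtColor(I,cv2.COLOR_BGR2HSV); mk=np.zeros(I.shape[:2],np.uint8); mk[b[1]:b[3],b[0]:b[2]]=((hh[:,:,1]>110))[b[1]:b[3],b[0]:b[2]]
    c=max(cents(mk),key=cv2.contourArea);(x,y),r=cv2.minEnclosingCircle(c);print(x,y,r,onz(n,(x,y),.063))
```

```text
[0.5036 0.3303 0.046 ] [0.5266 0.2577 0.046 ] [0.3188 0.2297 0.042 ] 0.07613030041846648
len 0.20650649341823757 yaw 18.13004483273763 origin [0.4215 0.2633]
rest [0.4224 0.2568 0.02  ] 0.12040338559205116 17.105320647806593
scene tips [0.5239 0.2607 0.022 ] [0.5001 0.3328 0.022 ] pivot top [0.3244 0.2342 0.042 ]
bottle [0.6828 0.3162 0.    ]
312.367919921875 290.78302001953125 15.424703598022461 [0.5996 0.0119 0.063 ]
```

>>> drive_tool --plan '[[[0,3.21,-1.56,0,0,0,1],[0,3.21,-1.56,0,0,0,1],[0,3.21,-1.56,0,0,0,1],[0,3.21,-1.56,0,0,0,1],[0,3.21,-1.56,0,0,0,1]]]'

```text
clock: 8.1
tcp_pos: [0.4521, -0.0915, 0.2249]
orientation: [0.695, 0.129, 0.695, -0.129]
wrist_force: [0.9, 0.1, -0.3]
finger_gap: 0.0856
```

>>> drive_tool --plan '[[[0,3.21,-1.56,0,0,0,1],[0,3.21,-1.56,0,0,0,1],[0,3.21,-1.56,0,0,0,1],[0,3.21,-1.56,0,0,0,1],[0,3.21,-1.56,0,0,0,1]]]'

```text
clock: 8.52
tcp_pos: [0.4368, 0.0864, 0.2251]
orientation: [0.695, 0.129, 0.695, -0.129]
wrist_force: [0.1, -0.9, 1.0]
finger_gap: 0.0851
```

>>> drive_tool --plan '[[[0,3.21,-1.56,0,0,0,1],[0,3.21,-1.56,0,0,0,1],[0,3.21,-1.56,0,0,0,1],[0,3.21,-1.56,0,0,0,1],[0,3.21,-1.56,0,0,0,1]]]'

```text
clock: 8.93
tcp_pos: [0.4215, 0.2643, 0.225]
orientation: [0.695, 0.129, 0.695, -0.129]
wrist_force: [1.0, -0.6, -0.3]
finger_gap: 0.0851
```

>>> drive_tool --plan '[[[0,0,0,-7,0,0,1],[0,0,0,-7,0,0,1],[0,0,0,-7,0,0,1],[0,0,0,-7,0,0,1],[0,0,0,-7,0,0,1]]]'

```text
clock: 9.35
tcp_pos: [0.4219, 0.2627, 0.2248]
orientation: [0.701, -0.088, 0.702, 0.088]
wrist_force: [0.4, -0.3, -0.2]
finger_gap: 0.0854
```

>>> drive_tool --plan '[[[0,0,0,-4,0,0,1],[0,0,0,0,0,0,1],[0,0,0,0,0,0,1],[0,0,0,0,0,0,1],[0,0,0,0,0,0,1]]]'

```text
clock: 9.77
tcp_pos: [0.4222, 0.2625, 0.2252]
orientation: [0.698, -0.11, 0.699, 0.11]
wrist_force: [-0.2, -0.5, 0.4]
finger_gap: 0.0854
```

Run:
```python
from h import *
np.set_printoptions(precision=4,suppress=True)
T=toolT();s=env.get_state(); print(T,s["wrist_force"],s["finger_gap"])
im=env.read_camera("wrist")[:,:,::-1]; cv2.imwrite("pics/w7.png",im); np.save("T7.npy",T)
im=env.read_camera("scene")[:,:,::-1]; cv2.imwrite("pics/s7.png",im)
im=env.read_camera("top")[:,:,::-1]; cv2.imwrite("pics/t7.png",im)
```

```text
[[-0.0002 -0.3075  0.9515  0.4222]
 [-0.      0.9515  0.3075  0.2625]
 [-1.      0.     -0.0002  0.2252]
 [ 0.      0.      0.      1.    ]] [-0.2414 -0.5092  0.3623] 0.0853528773730911
```

View pics/w7.png

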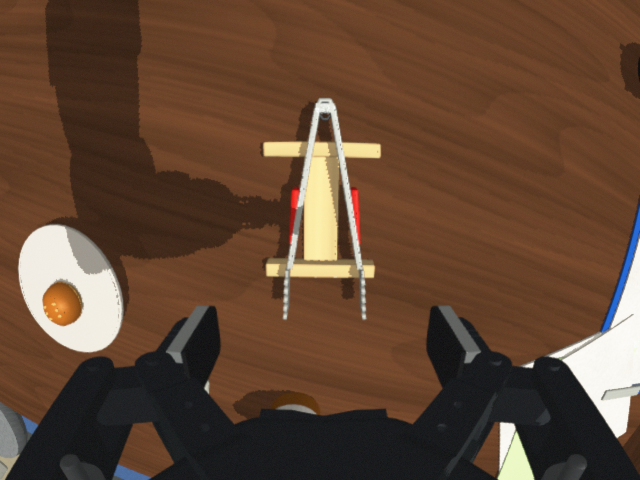

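View pics/t7.png

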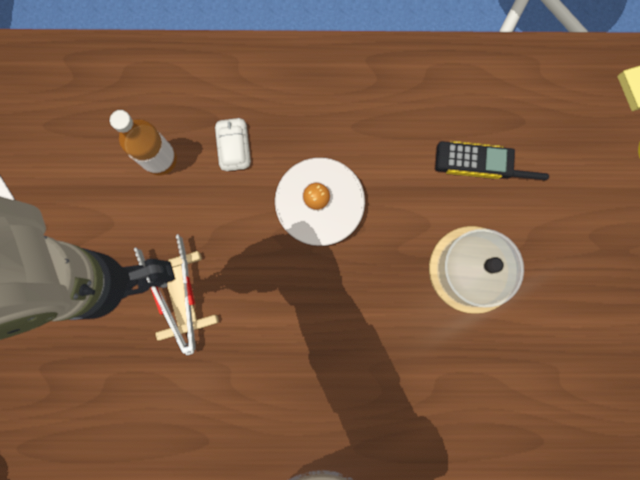

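Tongs from the wrist view: pivot at about (324,101), tips at (285,318) and (364,318), red grips at x≈295 and 356. The roll is clear on the plate in all views. I measure all of these.

Run:
```python
from h import *
np.set_printoptions(precision=4,suppress=True)
T=np.load("T7.npy"); Ti=np.linalg.inv(T)
I=cv2.imread("pics/w7.png");h=cv2.cvtColor(I,cv2.COLOR_BGR2HSV)
W=lambda p,z:onz("wrist",p,z,T)
tl=lambda P:(Ti@np.append(P,1))[:3]
mk=(((h[:,:,0]<8)|(h[:,:,0]>172))&(h[:,:,1]>190)&(I[:,:,2]>110)); mk[:,:270]=0;mk[:,380:]=0;mk[:150]=0;mk[270:]=0
for c in cents(mk,30):
    x,y,w,hh=cv2.boundingRect(c); print("red bbox",x,y,w,hh)
    for p in [(x,y),(x,y+hh),(x+w,y),(x+w,y+hh)]: print("   tool y,z at z=.031",tl(W(p,.031))[1:], )
pv=W((324,98),.042);tr=W((364,319),.046);tle=W((285,319),.046)  # image right=+tool y=left jaw
print("pivot",pv,"tips",tr,tle)
m=(tr+tle)/2;hd=(m-pv)[:2];print("len",np.linalg.norm(hd),"yaw",np.degrees(np.arctan2(hd[1],hd[0])),"sep",np.linalg.norm(tr-tle),"orig",pv[:2]+hd/np.linalg.norm(hd)*.108, tl(np.append(pv[:2]+hd/np.linalg.norm(hd)*.108,.03)))
# strips: top-edge points? rest
q=[W(p,.020) for p in[(263,149),(381,151),(267,268),(374,270)]]
print("rest",np.mean(q,0),tl(np.mean(q,0)))
# roll
t=cv2.imread("pics/t7.png")
def roll(n,im,b):
    hh=cv2.cvtColor(im,cv2.COLOR_BGR2HSV); mk=np.zeros(im.shape[:2],np.uint8);mk[b[1]:b[3],b[0]:b[2]]=((hh[:,:,1]>110)&(im[:,:,2]>90))[b[1]:b[3],b[0]:b[2]]
    c=max(cents(mk),key=cv2.contourArea);x,y,w,h2=cv2.boundingRect(c);(cx,cy),r=cv2.minEnclosingCircle(c);return (cx,cy),r,(x,y,w,h2)
a=roll("top",t,(295,175,340,215));b=roll("scene",cv2.imread("pics/s7.png"),(290,270,335,315));c=roll("w",I,(35,270,90,335))
print(a,b,c)
print("top",onz("top",a[0],.061),"scene",onz("scene",b[0],.063),"wrist",W(c[0],.061),"tri",tri(ray("top",a[0]),ray("scene",b[0])))
# knob after
k=[]
for n,f,bx in(("top","pics/t7.png",(475,245,515,285)),("scene","pics/s7.png",(140,165,180,205))):
    im=cv2.imread(f);mk=np.zeros(im.shape[:2],np.uint8);mk[bx[1]:bx[3],bx[0]:bx[2]]=(im.max(2)<60)[bx[1]:bx[3],bx[0]:bx[2]]
    M=cv2.moments(max(cents(mk),key=cv2.contourArea));k.append((M['m10']/M['m00'],M['m01']/M['m00']))
print("knob",k,tri(ray("top",k[0]),ray("scene",k[1])))
# plate top
n="top";hh=cv2.cvtColor(t,cv2.COLOR_BGR2HSV)
```

```text
red bbox 351 187 10 57
   tool y,z at z=.031 [ 0.0265 -0.0263]
   tool y,z at z=.031 [0.0275 0.0283]
   tool y,z at z=.031 [ 0.0358 -0.0264]
   tool y,z at z=.031 [0.0371 0.0283]
red bbox 289 187 10 56
   tool y,z at z=.031 [-0.0303 -0.0264]
   tool y,z at z=.031 [-0.0315  0.0272]
   tool y,z at z=.031 [-0.0211 -0.0263]
   tool y,z at z=.031 [-0.022   0.0272]
pivot [0.3203 0.2314 0.042 ] tips [0.5055 0.3328 0.046 ] [0.5293 0.2587 0.046 ]
len 0.20739135448337973 yaw 18.06080762442469 sep 0.07782047287313804 orig [0.4229 0.2649] [0.1952 0.002  0.0015]
rest [0.4212 0.2613 0.02  ] [ 0.2052 -0.0008 -0.0013]
((316.09014892578125, 195.72950744628906), 13.216446876525879, (303, 183, 27, 26)) ((312.368408203125, 290.7894592285156), 15.421260833740234, (297, 276, 31, 30)) ((61.06379699707031, 303.4881286621094), 21.869125366210938, (43, 282, 39, 44))
top [0.5963 0.0103 0.061 ] scene [0.5996 0.0119 0.063 ] wrist [0.5965 0.011  0.061 ] tri (array([0.5968, 0.0109, 0.0587]), np.float64(0.0012518469940044023))
knob [(493.24503968253964, 264.75099206349205), (158.24174174174172, 183.41216216216216)] (array([ 0.4674, -0.271 ,  0.1327]), np.float64(0.002194754548479715))
```

The grips measure 66 to 67 mm over their outsides, against the stated 66 mm. Their centre lies 2.5 mm to +y and 1 mm to +z of the tool, and the yaw is 18°. The roll is at (0.597, 0.011, 0.059), and its height agrees. The cover's knob is at (0.467, -0.271). I go down on the grips.

>>> drive_tool --plan '[[[1.5,0.25,0.1,0,0,0,1],[3,0,0,0,0,0,1],[3.5,0,0,0,0,0,1],[3.5,0,0,0,0,0,1],[3,0,0,0,0,0,1]]]'

```text
clock: 10.33
tcp_pos: [0.422, 0.2651, 0.0786]
orientation: [0.698, -0.11, 0.698, 0.11]
wrist_force: [1.0, 0.0, 0.4]
finger_gap: 0.0855
```

>>> drive_tool --plan '[[[1.3,0,0,0,0,0,1],[0,0,0,0,0,0,1],[0,0,0,0,0,0,1],[0,0,0,0,0,0,1],[0,0,0,0,0,0,1]]]'

```text
clock: 10.75
tcp_pos: [0.4239, 0.2659, 0.069]
orientation: [0.7, -0.11, 0.697, 0.111]
wrist_force: [-0.5, -1.3, 0.1]
finger_gap: 0.0855
```

Run:
```python
from h import *
np.set_printoptions(precision=4,suppress=True)
T=toolT();s=env.get_state(); print(T,s["wrist_force"],s["finger_gap"])
im=env.read_camera("wrist")[:,:,::-1]; cv2.imwrite("pics/w8.png",im); np.save("T8.npy",T)
```

```text
[[ 0.003  -0.3087  0.9512  0.4239]
 [ 0.0013  0.9512  0.3087  0.2659]
 [-1.      0.0003  0.0032  0.069 ]
 [ 0.      0.      0.      1.    ]] [-0.4602 -1.2962  0.1371] 0.08552140755505973
```

View pics/w8.png

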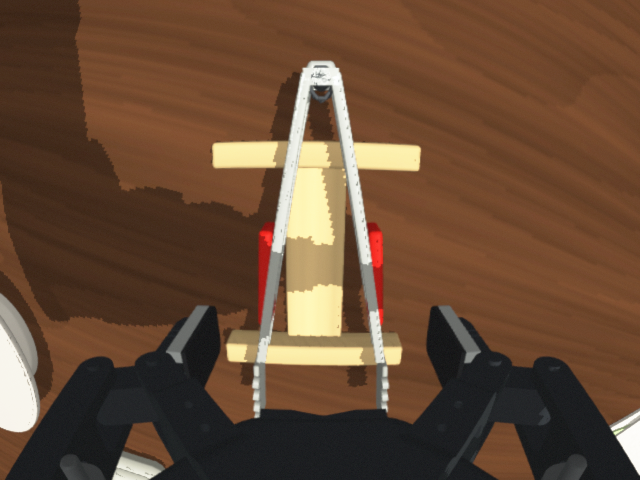

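The view is centred: the grips at x 260 and 382 sit symmetric between the open pads. I go down the last 5 cm.

>>> drive_tool --plan '[[[1.2,0,0,0,0,0,1],[1.5,0,0,0,0,0,1],[1.5,0,0,0,0,0,1],[0.8,0,0,0,0,0,1],[0,0,0,0,0,0,1]]]'

```text
clock: 11.22
tcp_pos: [0.4218, 0.265, 0.0166]
orientation: [0.698, -0.111, 0.699, 0.11]
wrist_force: [0.0, -0.0, -1.1]
finger_gap: 0.0853
```

>>> drive_tool --plan '[[[0,0,0,0,0,0,0.85],[0,0,0,0,0,0,0.85],[0,0,0,0,0,0,0.8],[0,0,0,0,0,0,0.75],[0,0,0,0,0,0,0.72]]]' --squeeze 30

```text
clock: 11.63
tcp_pos: [0.4235, 0.2657, 0.0187]
orientation: [0.699, -0.11, 0.698, 0.111]
wrist_force: [-0.9, -1.0, 6.1]
finger_gap: 0.062
```

>>> drive_tool --plan '[[[0,0,0,0,0,0,0.7],[0,0,0,0,0,0,0.69],[0,0,0,0,0,0,0.68],[0,0,0,0,0,0,0.68],[0,0,0,0,0,0,0.68]]]'

```text
clock: 12.05
tcp_pos: [0.4239, 0.2659, 0.0193]
orientation: [0.7, -0.11, 0.697, 0.111]
wrist_force: [-1.7, -0.1, 10.7]
finger_gap: 0.0587
```

Run:
```python
from h import *
np.set_printoptions(precision=4,suppress=True)
T=toolT();s=env.get_state(); print(T,s["wrist_force"],s["finger_gap"])
im=env.read_camera("wrist")[:,:,::-1]; cv2.imwrite("pics/w9.png",im); np.save("T9.npy",T)
im=env.read_camera("scene")[:,:,::-1]; cv2.imwrite("pics/s9.png",cv2.resize(im[120:320,360:600],None,fx=3,fy=3))
```

```text
[[ 0.0033 -0.3088  0.9511  0.4239]
 [ 0.0013  0.9511  0.3088  0.2659]
 [-1.      0.0002  0.0036  0.0193]
 [ 0.      0.      0.      1.    ]] [-1.7323 -0.0715 10.7459] 0.05871294296730138
```

View pics/w9.png

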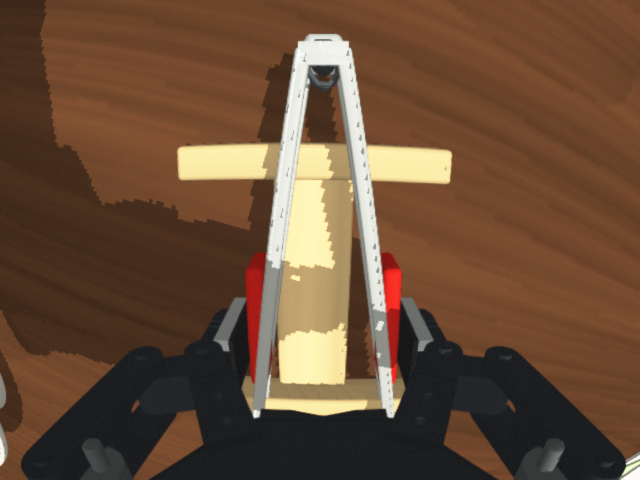

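View pics/s9.png

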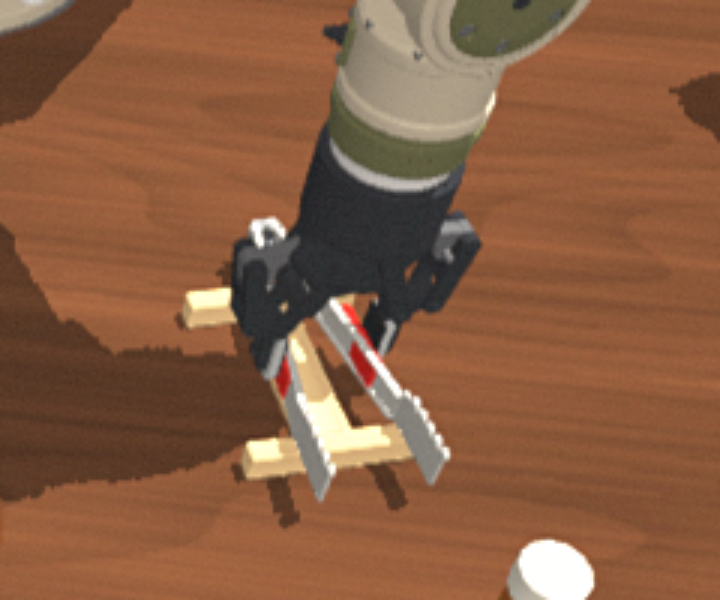

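Both pads lie on the red grips with a gap of 58.7 mm, inside the 57 to 59 mm carrying range. I lift carefully.

>>> drive_tool --plan '[[[-0.3,0,0,0,0,0,0.68],[-0.6,0,0,0,0,0,0.68],[-1,0,0,0,0,0,0.68],[-1.2,0,0,0,0,0,0.68],[-1,0,0,0,0,0,0.68]]]'

```text
clock: 12.57
tcp_pos: [0.4225, 0.2653, 0.0595]
orientation: [0.698, -0.11, 0.698, 0.111]
wrist_force: [-0.2, -0.2, -1.5]
finger_gap: 0.0584
```

>>> drive_tool --plan '[[[0,0,0,0,0,0,0.68],[0,0,0,0,0,0,0.68],[0,0,0,0,0,0,0.68],[0,0,0,0,0,0,0.68],[0,0,0,0,0,0,0.68]]]'

```text
clock: 12.98
tcp_pos: [0.4219, 0.265, 0.0577]
orientation: [0.698, -0.111, 0.699, 0.11]
wrist_force: [0.8, -0.4, -1.3]
finger_gap: 0.0579
```

Run:
```python
from h import *
np.set_printoptions(precision=4,suppress=True)
T=toolT();s=env.get_state(); print(T,s["wrist_force"],s["ft_torque"],s["finger_gap"])
im=env.read_camera("wrist")[:,:,::-1]; cv2.imwrite("pics/w10.png",im); np.save("T10.npy",T)
im=env.read_camera("scene")[:,:,::-1]; cv2.imwrite("pics/s10.png",cv2.resize(im[120:320,360:600],None,fx=3,fy=3))
```

```text
[[-0.0012 -0.3088  0.9511  0.4219]
 [-0.0004  0.9511  0.3088  0.265 ]
 [-1.     -0.     -0.0013  0.0577]
 [ 0.      0.      0.      1.    ]] [ 0.8461 -0.4351 -1.325 ] [ 0.0689 -0.045   0.0607] 0.05794358484527843
```

View pics/w10.png

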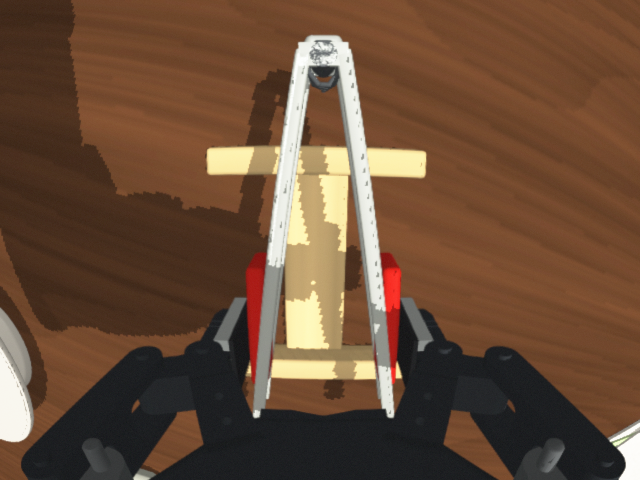

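View pics/s10.png

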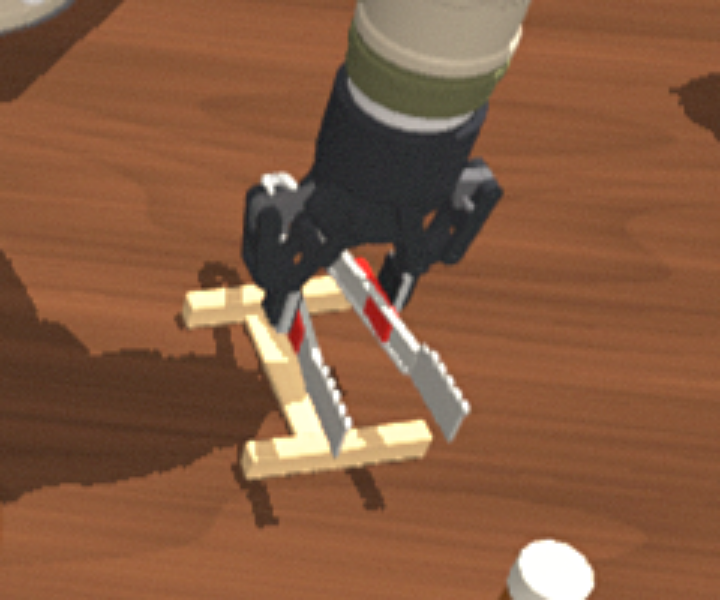

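The tongs are off the rest and held, with the wrist view unchanged, the gap at 57.9 mm and about 1.3 N of weight. I raise them and carry them to above the roll with the heading kept.

>>> drive_tool --plan '[[[-1,0,0,0,0,0,0.68],[-2.2,0,0,0,0,0,0.68],[-2.8,0,0,0,0,0,0.68],[-2.6,0,0,0,0,0,0.68],[-1.4,0,0,0,0,0,0.68]]]'

```text
clock: 13.5
tcp_pos: [0.4236, 0.2658, 0.1619]
orientation: [0.7, -0.11, 0.697, 0.111]
wrist_force: [0.8, -0.8, -0.8]
finger_gap: 0.0587
```

>>> drive_tool --plan '[[[0,-0.7,0.1,0,0,0,0.68],[0,-1.5,0.1,0,0,0,0.68],[0,-2.1,0.1,0,0,0,0.68],[0,-2.5,0.1,0,0,0,0.68],[0,-2.6,0.1,0,0,0,0.68]]]'

```text
clock: 13.92
tcp_pos: [0.4558, 0.1763, 0.1574]
orientation: [0.698, -0.111, 0.699, 0.111]
wrist_force: [0.4, -0.3, -1.4]
finger_gap: 0.0583
```

>>> drive_tool --plan '[[[0,-2.6,0.1,0,0,0,0.68],[0,-2.6,0.1,0,0,0,0.68],[0,-2.6,0.1,0,0,0,0.68],[0,-2.6,0.1,0,0,0,0.68],[0,-2.6,0.1,0,0,0,0.68]]]'

```text
clock: 14.33
tcp_pos: [0.5007, 0.0536, 0.1573]
orientation: [0.698, -0.11, 0.699, 0.111]
wrist_force: [0.1, -0.6, -1.3]
finger_gap: 0.0583
```

>>> drive_tool --plan '[[[0,-2.6,0.1,0,0,0,0.68],[0,-2.2,0.1,0,0,0,0.68],[0,-1.5,0.1,0,0,0,0.68],[0,-0.8,0.1,0,0,0,0.68],[0,0,0,0,0,0,0.68]]]'

```text
clock: 14.75
tcp_pos: [0.527, -0.0127, 0.1574]
orientation: [0.698, -0.11, 0.699, 0.11]
wrist_force: [0.2, 0.1, -0.7]
finger_gap: 0.0584
```

Run:
```python
from h import *
np.set_printoptions(precision=4,suppress=True)
T=toolT();s=env.get_state(); print(T,s["wrist_force"],s["ft_torque"],s["finger_gap"]); np.save("T11.npy",T)
for n,k in(("wrist","w"),("top","t"),("scene","s")):
    im=env.read_camera(n)[:,:,::-1]; cv2.imwrite(f"pics/{k}11.png",im)
    if k=="t": cv2.imwrite("pics/t11z.png",cv2.resize(im[130:310,240:440],None,fx=3,fy=3,interpolation=cv2.INTER_CUBIC))
    if k=="s": cv2.imwrite("pics/s11z.png",cv2.resize(im[170:350,210:410],None,fx=3,fy=3,interpolation=cv2.INTER_CUBIC))
```

```text
[[-0.0009 -0.3064  0.9519  0.527 ]
 [-0.      0.9519  0.3064 -0.0127]
 [-1.      0.0003 -0.0009  0.1574]
 [ 0.      0.      0.      1.    ]] [ 0.1521  0.1347 -0.6972] [ 0.0407 -0.0143 -0.0074] 0.05841801306008917
```

View pics/t11z.png

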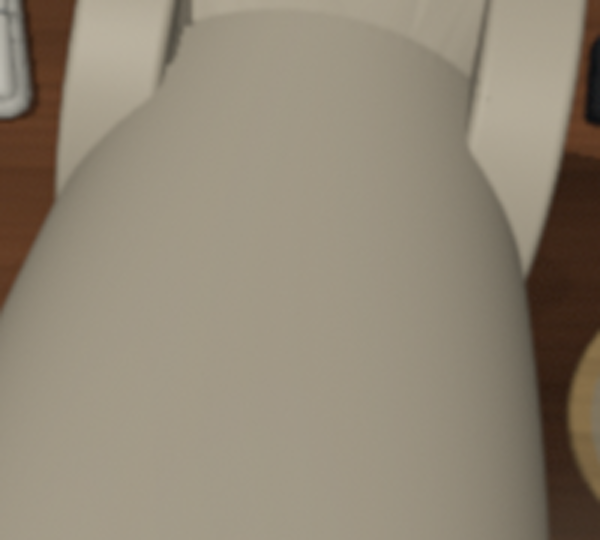

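View pics/s11z.png

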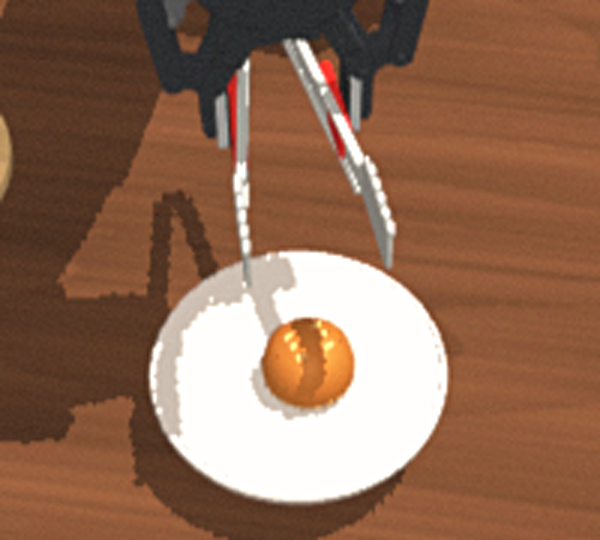

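The top view is blocked by the arm. The scene view shows the tip ends at (293,265) and (340,258), with the roll at (312,291). I check the tip positions against what the tool pose predicts.

Run:
```python
from h import *
np.set_printoptions(precision=4,suppress=True)
T=np.load("T11.npy")
for z in(.158,):
    R_=onz("scene",(293,264.5),z);L=onz("scene",(340,258.3),z)
    for P in(R_,L): print(P, T[:3,:3].T@(P-T[:3,3]))
for y in(-.034,.034): print(proj("scene",T[:3,3]+T[:3,:3]@np.array([0,y,.097])))
# where would roll be in tool frame
for r in[(.597,.011,.059),(.5963,.0103,.061),(.5996,.0119,.063)]: print(T[:3,:3].T@(np.array(r)-T[:3,3]))
```

```text
[ 0.6238 -0.0121  0.158 ] [-0.0007 -0.0291  0.0923]
[0.6033 0.0521 0.158 ] [-0.0007  0.0383  0.0925]
[290.0561 267.9018]
[337.6743 261.4613]
[0.0983 0.0011 0.074 ]
[0.0963 0.0006 0.0731]
[0.0943 0.0011 0.0767]
```

The scene view puts the tips about 3.5 mm more to tool +y, relative to the roll, than the tool pose predicts. I go down to just above the roll and check again with less parallax.

>>> drive_tool --plan '[[[0.8,0,0,0,0,0,0.68],[1.8,0,0,0,0,0,0.68],[2.0,0,0,0,0,0,0.68],[1.4,0,0,0,0,0,0.68],[0.5,0,0,0,0,0,0.68]]]'

```text
clock: 15.32
tcp_pos: [0.5246, -0.0097, 0.0906]
orientation: [0.697, -0.111, 0.7, 0.112]
wrist_force: [-0.2, 0.9, -1.0]
finger_gap: 0.0578
```

Run:
```python
from h import *
np.set_printoptions(precision=4,suppress=True)
T=toolT();s=env.get_state(); print(T,s["wrist_force"],s["ft_torque"],s["finger_gap"]); np.save("T12.npy",T)
for n,k in(("scene","s"),("wrist","w")):
    im=env.read_camera(n)[:,:,::-1]; cv2.imwrite(f"pics/{k}12.png",im)
    if k=="s": cv2.imwrite("pics/s12z.png",cv2.resize(im[220:340,240:400],None,fx=5,fy=5,interpolation=cv2.INTER_CUBIC))
```

```text
[[-0.0041 -0.3102  0.9507  0.5246]
 [ 0.0009  0.9507  0.3102 -0.0097]
 [-1.      0.0021 -0.0036  0.0906]
 [ 0.      0.      0.      1.    ]] [-0.2382  0.9188 -0.9668] [-0.0192  0.011  -0.0527] 0.05781903417295509
```

View pics/s12z.png

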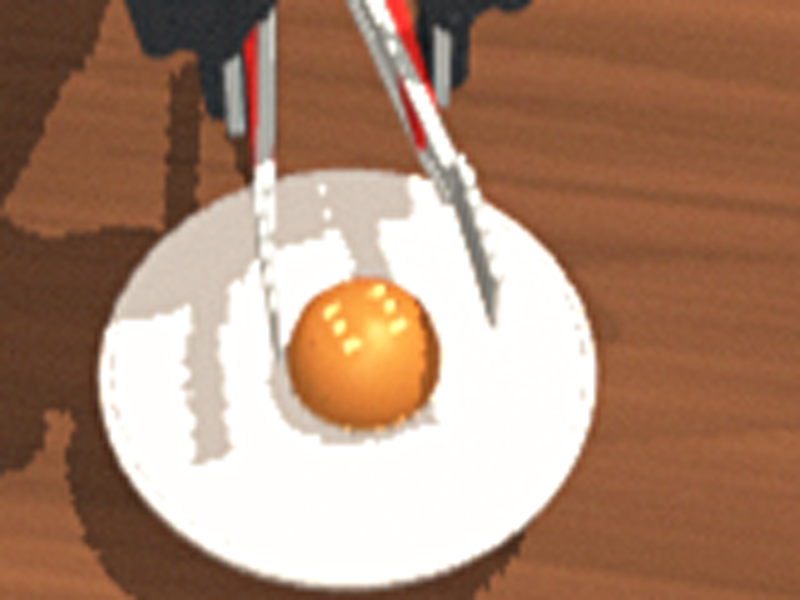

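View pics/w12.png

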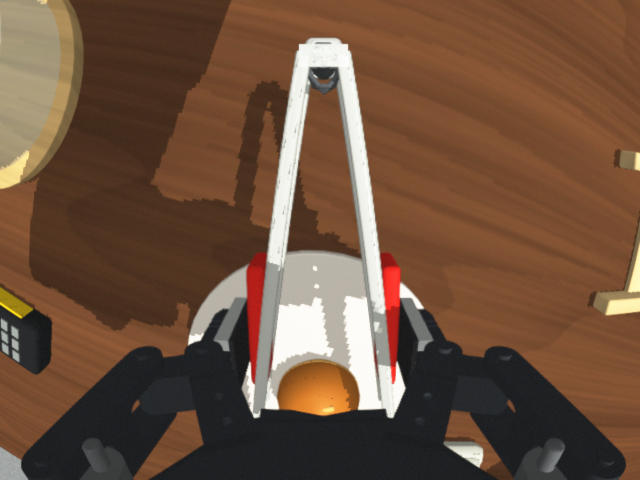

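The wrist view shows the roll's edges at x 277 and 359, so it lies about 3 mm to -y of the tongs' middle (323). That matches the tool pose at this moment (-2.8 mm). I let the arm settle and read the pose again.

>>> drive_tool --plan '[[[0,0,0,0,0,0,0.68],[0,0,0,0,0,0,0.68],[0,0,0,0,0,0,0.68],[0,0,0,0,0,0,0.68],[0,0,0,0,0,0,0.68]]]'

```text
clock: 15.83
tcp_pos: [0.5273, -0.0111, 0.0939]
orientation: [0.699, -0.111, 0.698, 0.11]
wrist_force: [-0.2, -1.1, -1.8]
finger_gap: 0.0582
```

```bash
cat > meas.py <<'E'
from h import *
import sys
np.set_printoptions(precision=4,suppress=True)
k=sys.argv[1]
s=env.get_state();T=toolT(s); print(T[:3,3],s["orientation"],s["wrist_force"],s["finger_gap"])
im=env.read_camera("wrist")[:,:,::-1]; cv2.imwrite(f"pics/w{k}.png",im)
h=cv2.cvtColor(im,cv2.COLOR_BGR2HSV)
mk=np.zeros(im.shape[:2],np.uint8); mk[330:415,240:400]=((h[:,:,1]>130)&(h[:,:,0]>8)&(h[:,:,0]<25)&(im[:,:,2]>110))[330:415,240:400]
c=max(cents(mk),key=cv2.contourArea); x,y,w,hh=cv2.boundingRect(c); print("roll bbox",x,y,w,hh)
Ti=np.linalg.inv(T)
o,d=ray("wrist",(x+w/2,400),T)
for px in((x,400),(x+w,400)): 
    P=onz("wrist",px,.062,T); print("roll edge tool",(Ti@np.append(P,1))[:3])
print("roll in tool from (.597,.011,.059)",(Ti@np.array([.597,.011,.059,1]))[:3])
im=env.read_camera("scene")[:,:,::-1]; cv2.imwrite(f"pics/s{k}z.png",cv2.resize(im[220:340,240:400],None,fx=5,fy=5,interpolation=cv2.INTER_CUBIC))
E
python3 meas.py 13
```

```text
[ 0.5273 -0.0111  0.0939] [ 0.6988 -0.1106  0.698   0.1104] [-0.162  -1.0528 -1.8307] 0.05815164651652499
roll bbox 282 353 81 62
roll edge tool [ 0.032  -0.0244  0.0789]
roll edge tool [0.032  0.0251 0.0789]
roll in tool from (.597,.011,.059) [ 0.035  -0.0005  0.0731]
```

View pics/w13.png

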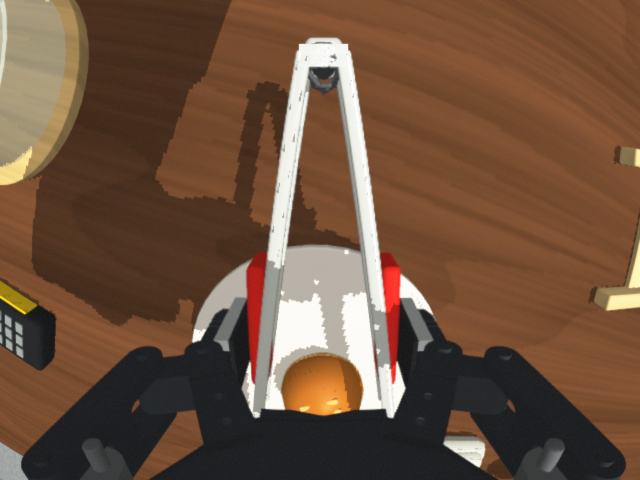

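Settled, the roll sits centred between the jaws: its edges are at tool y -24.4 and +25.1 mm, 50 mm across, at tongs x≈73. I go down slowly around it.

>>> drive_tool --plan '[[[0.3,0,0,0,0,0,0.68],[0.6,0,0,0,0,0,0.68],[0.7,0,0,0,0,0,0.68],[0.6,0,0,0,0,0,0.68],[0.3,0,0,0,0,0,0.68]]]'

```text
clock: 16.35
tcp_pos: [0.5259, -0.0108, 0.0667]
orientation: [0.698, -0.11, 0.699, 0.111]
wrist_force: [-0.8, 0.4, -0.7]
finger_gap: 0.0581
```

>>> drive_tool --plan '[[[0.3,0,0,0,0,0,0.68],[0.4,0,0,0,0,0,0.68],[0.4,0,0,0,0,0,0.68],[0.3,0,0,0,0,0,0.68],[0.2,0,0,0,0,0,0.68]]]'

```text
clock: 16.77
tcp_pos: [0.5267, -0.011, 0.0518]
orientation: [0.698, -0.11, 0.699, 0.111]
wrist_force: [0.2, 0.3, -0.2]
finger_gap: 0.0584
```

>>> drive_tool --plan '[[[0,0,0,0,0,0,0.68],[0,0,0,0,0,0,0.68],[0,0,0,0,0,0,0.68],[0,0,0,0,0,0,0.68],[0,0,0,0,0,0,0.68]]]'

```text
clock: 17.18
tcp_pos: [0.5271, -0.011, 0.0525]
orientation: [0.699, -0.111, 0.698, 0.11]
wrist_force: [-1.3, -0.1, -1.2]
finger_gap: 0.0582
```

```bash
python3 meas.py 14
```

```text
[ 0.5271 -0.011   0.0525] [ 0.6986 -0.1105  0.6982  0.1105] [-1.2814 -0.0834 -1.2096] 0.05818261625866171
roll bbox 289 397 67 18
roll edge tool [-0.0094 -0.0152  0.0428]
roll edge tool [-0.0094  0.016   0.0428]
roll in tool from (.597,.011,.059) [-0.0064 -0.0007  0.0733]
```

View pics/w14.png

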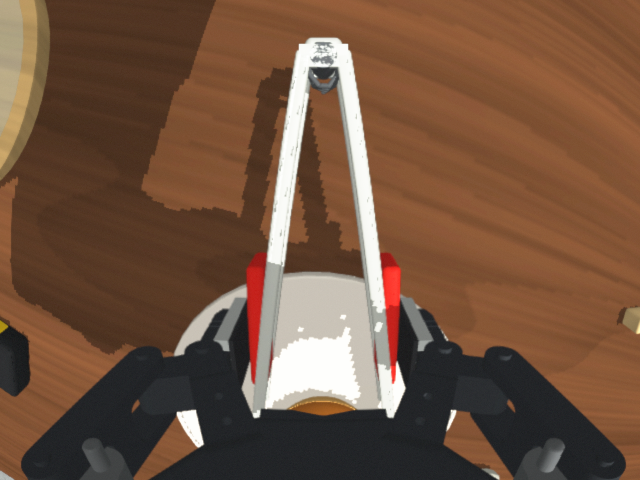

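View pics/s14z.png

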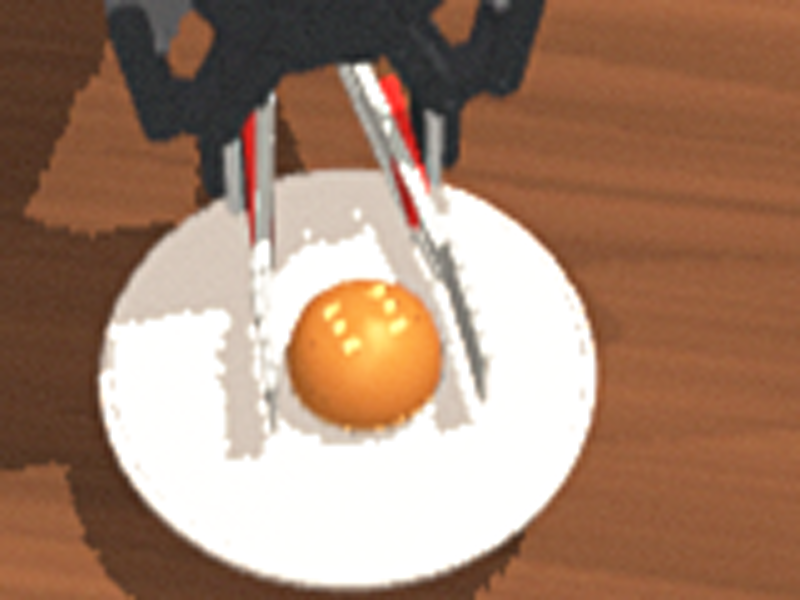

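The paddles stand on both sides of the roll with gaps (scene zoom: paddles at x≈265 and 470, roll 288 to 442). The underside is about 8 mm above the plate. I lower 3 mm more, then close gently at 25 N.

>>> drive_tool --plan '[[[0.1,0,0,0,0,0,0.68],[0.1,0,0,0,0,0,0.68],[0.1,0,0,0,0,0,0.68],[0,0,0,0,0,0,0.68],[0,0,0,0,0,0,0.68]]]' --squeeze 25

```text
clock: 17.7
tcp_pos: [0.5267, -0.0109, 0.0491]
orientation: [0.698, -0.11, 0.699, 0.111]
wrist_force: [-0.0, 0.7, -0.5]
finger_gap: 0.0584
```

>>> drive_tool --plan '[[[0,0,0,0,0,0,0.66],[0,0,0,0,0,0,0.65],[0,0,0,0,0,0,0.64],[0,0,0,0,0,0,0.63],[0,0,0,0,0,0,0.62]]]'

```text
clock: 18.12
tcp_pos: [0.5269, -0.011, 0.0493]
orientation: [0.698, -0.11, 0.698, 0.111]
wrist_force: [-0.1, -0.6, -1.2]
finger_gap: 0.0531
```

>>> drive_tool --plan '[[[0,0,0,0,0,0,0.61],[0,0,0,0,0,0,0.6],[0,0,0,0,0,0,0.59],[0,0,0,0,0,0,0.58],[0,0,0,0,0,0,0.57]]]'

```text
clock: 18.53
tcp_pos: [0.5269, -0.0111, 0.0495]
orientation: [0.699, -0.111, 0.698, 0.11]
wrist_force: [-0.4, -0.4, 0.6]
finger_gap: 0.0498
```

>>> drive_tool --plan '[[[0,0,0,0,0,0,0.55],[0,0,0,0,0,0,0.53],[0,0,0,0,0,0,0.51],[0,0,0,0,0,0,0.5],[0,0,0,0,0,0,0.5]]]'

```text
clock: 18.95
tcp_pos: [0.5269, -0.0111, 0.0494]
orientation: [0.698, -0.111, 0.698, 0.11]
wrist_force: [-0.5, -1.3, 0.6]
finger_gap: 0.0497
```

Run:
```python
from h import *
s=env.get_state(); print(s["tcp_pos"],s["orientation"],s["wrist_force"],s["ft_torque"],s["finger_gap"])
im=env.read_camera("scene")[:,:,::-1]; cv2.imwrite(f"pics/s15z.png",cv2.resize(im[220:340,240:400],None,fx=5,fy=5,interpolation=cv2.INTER_CUBIC))
im=env.read_camera("wrist")[:,:,::-1]; cv2.imwrite("pics/w15.png",im)
```

```text
[ 0.52693167 -0.01105391  0.04937551] [ 0.69849998 -0.11051771  0.69834102  0.11046914] [-0.51609005 -1.31735167  0.5955902 ] [-0.10529681 -0.03370776  0.00495631] 0.049655922280092524
```

View pics/s15z.png

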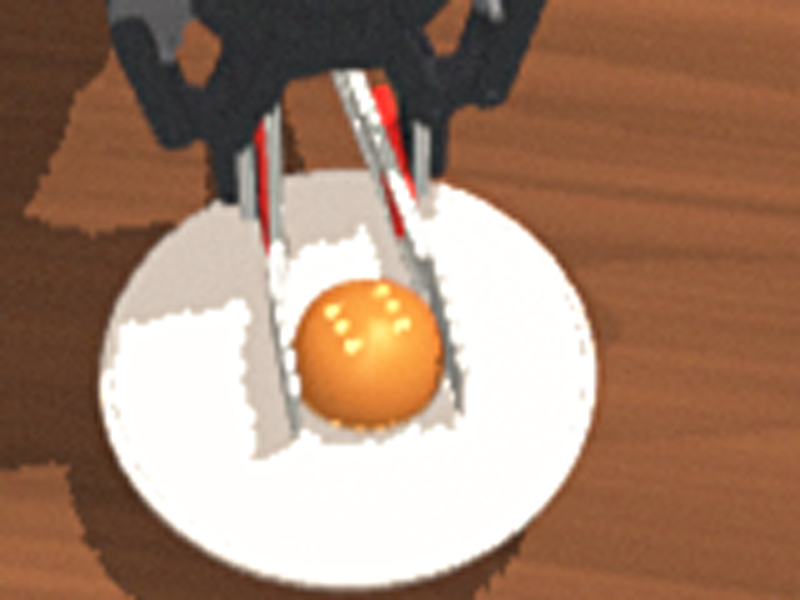

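View pics/w15.png

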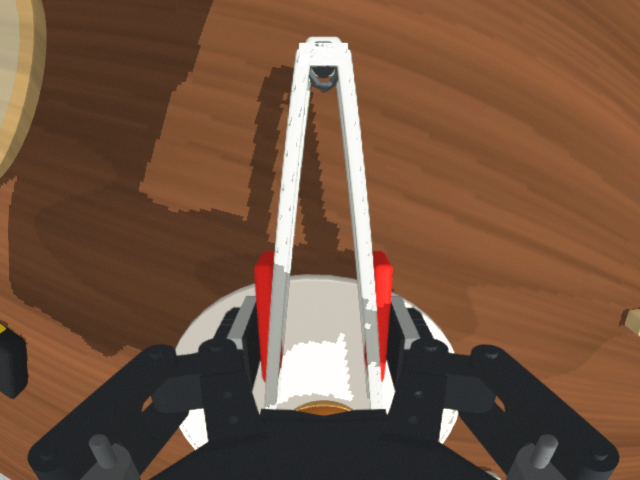

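The jaws stopped on the roll at a gap of 49.7 mm (about 51 mm expected), with both paddles on it. I lift slowly.

>>> drive_tool --plan '[[[-0.3,0,0,0,0,0,0.5],[-0.5,0,0,0,0,0,0.5],[-0.7,0,0,0,0,0,0.5],[-0.8,0,0,0,0,0,0.5],[-0.8,0,0,0,0,0,0.5]]]'

```text
clock: 19.47
tcp_pos: [0.5269, -0.011, 0.0812]
orientation: [0.698, -0.111, 0.698, 0.111]
wrist_force: [0.1, -0.4, -1.5]
finger_gap: 0.0499
```

>>> drive_tool --plan '[[[-0.9,0,0,0,0,0,0.5],[-0.9,0,0,0,0,0,0.5],[-0.9,0,0,0,0,0,0.5],[-0.9,0,0,0,0,0,0.5],[-0.9,0,0,0,0,0,0.5]]]'

```text
clock: 19.88
tcp_pos: [0.5269, -0.011, 0.1264]
orientation: [0.699, -0.111, 0.698, 0.11]
wrist_force: [-0.0, 0.4, -1.6]
finger_gap: 0.05
```

>>> drive_tool --plan '[[[-0.8,0,0,0,0,0,0.5],[-0.7,0,0,0,0,0,0.5],[-0.5,0,0,0,0,0,0.5],[-0.3,0,0,0,0,0,0.5],[-0.1,0,0,0,0,0,0.5]]]'

```text
clock: 20.3
tcp_pos: [0.5271, -0.011, 0.1498]
orientation: [0.699, -0.111, 0.698, 0.11]
wrist_force: [-0.0, 0.1, -0.9]
finger_gap: 0.0501
```

>>> drive_tool --plan '[[[0,0,0,0,0,0,0.5],[0,0,0,0,0,0,0.5],[0,0,0,0,0,0,0.5],[0,0,0,0,0,0,0.5],[0,0,0,0,0,0,0.5]]]'

```text
clock: 20.72
tcp_pos: [0.5266, -0.011, 0.149]
orientation: [0.698, -0.11, 0.699, 0.111]
wrist_force: [-0.2, -0.2, -0.7]
finger_gap: 0.0497
```

Run:
```python
from h import *
s=env.get_state(); print(s["tcp_pos"],s["orientation"],s["wrist_force"],s["ft_torque"],s["finger_gap"],s["qvel"])
im=env.read_camera("scene")[:,:,::-1]; cv2.imwrite(f"pics/s16.png",im)
im=env.read_camera("wrist")[:,:,::-1]; cv2.imwrite("pics/w16.png",im)
```

```text
[ 0.52664174 -0.01097137  0.14897311] [ 0.69823827 -0.11039657  0.69859974  0.11060888] [-0.21846321 -0.18403788 -0.66967619] [ 0.01998185  0.01851122 -0.01061834] 0.049673053375853565 [-0.00106005 -0.00289723  0.00180156  0.00072196 -0.00037632  0.00021635]
```

View pics/s16.png

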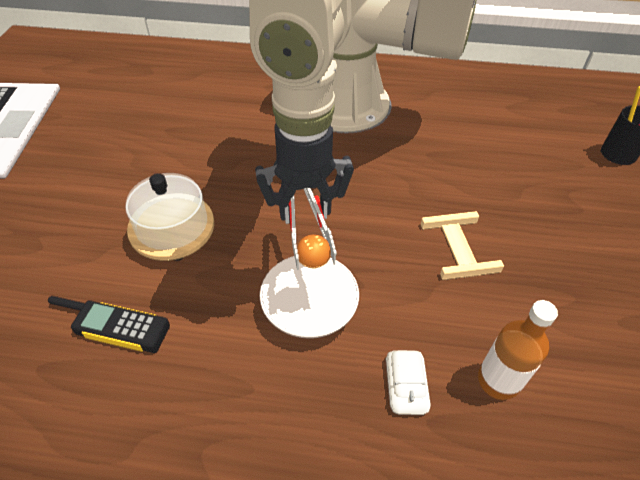

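View pics/w16.png

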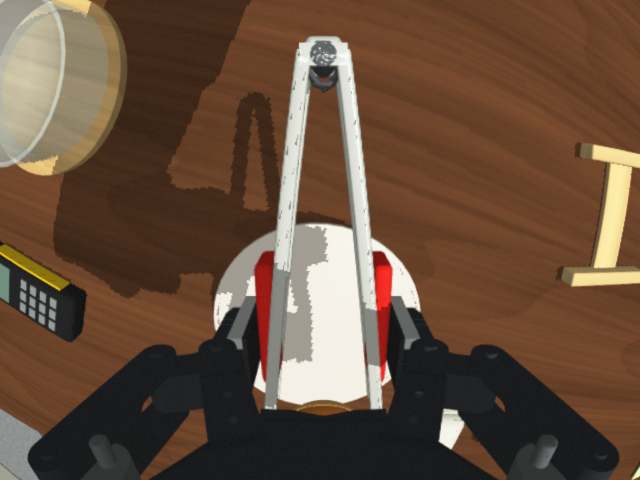

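The roll is held between the paddles at scene (314,251), off the plate, and the tongs sit unchanged in the pads. The cover stands on the wood, and the bottle, handset and mouse have not visibly moved. A last check of roll height and drift follows, with one idle call.

>>> drive_tool --plan '[[[0,0,0,0,0,0,0.5],[0,0,0,0,0,0,0.5],[0,0,0,0,0,0,0.5],[0,0,0,0,0,0,0.5],[0,0,0,0,0,0,0.5]]]'

```text
clock: 21.23
tcp_pos: [0.5269, -0.011, 0.1493]
orientation: [0.698, -0.11, 0.698, 0.111]
wrist_force: [-0.1, -0.7, -1.1]
finger_gap: 0.0498
```

Run:
```python
from h import *
s=env.get_state(); print(s["tcp_pos"],s["finger_gap"],np.abs(s["qvel"]).max())
im=env.read_camera("scene")[:,:,::-1]; cv2.imwrite("pics/s17.png",im)
def roll(im):
    h=cv2.cvtColor(im,cv2.COLOR_BGR2HSV);mk=np.zeros(im.shape[:2],np.uint8);mk[225:280,285:345]=((h[:,:,1]>180)&(h[:,:,0]>8)&(h[:,:,0]<22)&(im[:,:,2]>150))[225:280,285:345]
    c=max(cents(mk),key=cv2.contourArea);return cv2.minEnclosingCircle(c)
for q in(cv2.imread("pics/s16.png"),im.copy()):
    (c,r)=roll(q);o,d=ray("scene",c);t=(.597-o[0])/d[0];print(c,r,o+d*t)
```

```text
[ 0.52685476 -0.01100202  0.14929534] 0.04983103165553634 0.0024753517164131777
(313.0, 250.5) 16.77060890197754 [0.597      0.01241539 0.16086836]
(313.0, 250.5) 16.919023513793945 [0.597      0.01241539 0.16086836]
```

Run:
```python
from workcell import env
print(env.hand_in())
```

```text
the job is handed in; nothing more can be done
None
```

The job is handed in, and the whole run took about 21 s of the 67 s allowed. hand_in() reports no verdict, so the result rests on my own checks.

**What I did:** I lifted the cover by its knob, set it on the wooden stand and let go. I then took the tongs by the red grips at about 58 mm and carried them round the roll. The jaws closed on the roll at 25 N, and I lifted it about 10 cm.

**Last checks:**
- **Roll:** its centre was at z of about 0.161 m, so the underside was roughly 98 mm above the plate. It did not shift between two pictures about half a second apart. The finger gap held steady at 49.8 mm.
- **Cover:** its knob was at (0.467, -0.271) against a stand centre of about (0.469, -0.270). I measured that before picking up the tongs. The later pictures show the cover unchanged.
- **Other objects:** the tea bottle, handset and mouse looked unmoved in the last picture. I did not measure them again.

**What disagreed:**
- The gap closed on the roll read about 1 mm under the 51 mm given.
- One check above the roll seemed about 3 mm off to the side. Letting the arm settle cleared that up before I went down.
- When I gripped the knob, the fingertips pressed on the lid with about 6 N.
- When I set the cover down, I pressed with about 9 N before letting go.

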